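# Clear the bottles, get the stain jar from the drawer, put the bottles back

## Task

The drawer of the small grey chest stands a little open and cannot be pulled further because two media bottles, one with a red band and one with a green, stand in front of it. Set both bottles aside upright on the free bench to the right, draw the drawer well out, take the dark stain jar from it and seat it upright in the white anti-tip base, shut the drawer fully with the steel die still standing in it, and stand each bottle back where it was. The drawer must never push against a bottle, nothing may be knocked over, and the dish stack and the blue pen stay where they lie.

Things in the scene. Friction and masses are not known exactly. Their poses are not given: they have to be found in the camera images.
- chest: Grey steel bench chest with one drawer, fixed; 165 x 250 x 112 mm (x, y, z). Origin: centre of its underside, on the bench; x points to its back, z up. The drawer comes out along -x through the front opening at x = -82.5 mm; a top plate (underside 107 mm up) covers the drawer behind that plane. A red case, 35 mm high, and a thin packet are fixed on top, behind x = -35 mm.
- drawer (a joint): How far the drawer is out, m: 0 shut, 0.125 stop; starts 0.032 to 0.037; 1.2 N friction, stays where left. White front 12 mm thick, 248 wide, top 105 mm up. Tray behind it: floor 14, walls 55, dividers 48 mm above the bench. Jar and die stand in its two front compartments (56 mm deep, 103 wide, left and right), partly under the chest's top plate until the drawer is 0.09 out.
- drawer_handle (a point): Middle of the drawer's handle, a steel bar 11 mm thick and 100 mm long along the chest's y, 85 mm above the bench and 42 mm in front of the front plate (clear gap between bar and plate 36 mm). It moves with the drawer; axes as the chest's. Pinch it from above.
- red_bottle: Closed glass media bottle, orange screw cap, red band; loose, about 0.45 kg. Body 86 mm across; cap 54 mm across, from 150 to 175 mm above the underside (the neck just below is up to 64 mm across). Origin: centre of its underside, z up. Stands beside the other bottle before the drawer; which is left and which right varies.
- green_bottle: The same bottle with a green band; same size, weight and origin.
- stain_jar: Dark, nearly black glass jar with a clear cap, 43 mm across and 80 mm high (the cap, the top 14 mm, is 41 mm across), about 0.15 kg, loose. Origin: centre of its underside, z up. Stands in the left or right front compartment of the drawer.
- steel_die: Grey steel die sleeve, round, 30 mm across and 79 mm high, about 0.25 kg, loose. Origin: centre of its underside. Stands in the drawer's other front compartment and stays there.
- jar_base: White weighted anti-tip base for the jar, a round cup 94 mm across at the foot and 30 mm high, on the bench to the right of the chest, loose, 0.45 kg. Well open at the top: 60 mm across at the mouth, floor 6 mm above its underside. Origin: centre of its underside, z up.
- dish_stack: Bystander: stack of clear petri dishes with green tape, 97 mm across and 49 mm high, left of the chest. Origin: centre of its underside.
- pen: Bystander: blue-capped marker lying on the bench at the far right, 137 mm long along its y, 12 mm thick. Origin: centre of its underside. The bench between the robot and the jar base, 0.38 to 0.50 m ahead and 0.12 to 0.36 m to the right, is free at the start.
Not all that is in view belongs to the job. What is shaped like the steel_die but yellow is not meant.

How it is judged:
On the way, in this order (a step that is already met when the one before it is completed fails the run):
1. both bottles stand upright on the bench, let go, each more than 10 cm from where it was (distance of each of red_bottle, green_bottle from where it was at the start of the episode above 0.1 m and height (world z) of red_bottle between -0.004 and 0.006 m and angle between each of red_bottle, green_bottle's own z axis and vertical below 0.06 rad and contact force between each of red_bottle, green_bottle and the fingers below 0.1 N and height (world z) of green_bottle between -0.004 and 0.006 m), for 0.2 s.
2. with both bottles aside, the drawer is out by 90 mm or more (value of joint drawer above 0.088 m), for 0.1 s.
3. the stain jar is seated upright in the well of the base and let go (horizontal distance between stain_jar and jar_base below 0.014 m and z of stain_jar in the frame of jar_base between 0.002 and 0.01 m and angle between stain_jar's own z axis and vertical below 0.1 rad and contact force between stain_jar and the fingers below 0.1 N), for 0.2 s.
4. the drawer is shut to within 6 mm (value of joint drawer below 0.006 m), for 0.1 s.
At the end, for the whole second after the job is handed in: Each bottle stands upright within 15 mm of where it was at the start; the stain jar stands upright on the floor of the base's well (within 14 mm of its centre); the drawer is shut to within 6 mm with the steel die upright in it; all let go and at rest (all of step 3 and distance of each of red_bottle, green_bottle from where it was at the start of the episode below 0.015 m and linear speed of each of red_bottle, green_bottle, stain_jar below 0.02 m/s and height (world z) of red_bottle between -0.004 and 0.006 m and angle between each of red_bottle, green_bottle's own z axis and vertical below 0.06 rad and contact force between each of red_bottle, green_bottle and the fingers below 0.1 N and height (world z) of green_bottle between -0.004 and 0.006 m and value of joint drawer below 0.006 m and x of steel_die in the frame of chest between -0.0825 and -0.026 m and y of steel_die in the frame of chest between -0.105 and 0.105 m and height (world z) of steel_die between 0.009 and 0.02 m and angle between steel_die's own z axis and vertical below 0.1 rad); the robot touches nothing.
It fails at once if the drawer or chest pushes against a bottle (more than 3 N) (contact force between chest and red_bottle above 3 N or contact force between chest and green_bottle above 3 N).
It fails at once if a bottle, the jar or the die is tipped over (angle between any of red_bottle, green_bottle, stain_jar, steel_die's own z axis and vertical above 0.6 rad).
It fails at once if the dish stack or the blue pen is moved more than 20 mm (distance of any of dish_stack, pen from where it was at the start of the episode above 0.02 m).
It also fails if it takes over 141 s, if anything falls off the work surface, if the arm or the gripper's body presses on something with over 40 N, if the wrist force passes 120 N, or if a joint passes its speed limit or range.

## Robot

A 7-joint arm with a two-finger parallel gripper is mounted at the origin on a cart in front of the work surface, level with it; the furniture and walls round the work are solid. World frame = base frame: x ahead of the robot, y to its left, z up, the work surface at z = 0. Lengths are in m, angles in rad, forces in N, time in s.
With the tool pointing down it reaches from about 0.4 to 0.85 m from the base axis. Payload 10.4 kg.
Tool frame: the origin (TCP) lies between the finger pads; the fingertips stand tcp_to_tips ahead of it and the grasp point (between the pads) lies 8 mm behind it (tcp_to_tips is the distance from the TCP to the fingertips, in m); z points along the fingers, y is the line along which they close (so a half turn about z gives the same grasp; the last joint's range is limited). The gripper opens to 85 mm and grips with 20 to 120 N. Pads are 22 mm wide; open, the fingers measure 114 mm over their backs; the gripper's body (76 mm by 85 mm) begins 54 mm behind the grasp point. The pads swing forward as they close: fully open they stand 13 mm farther back than shut.
Start: joints at [1.113, 0.332, -0.065, 1.46, 0.022, 1.35, -0.088], TCP at [0.263, -0.567, 0.242] pointing down, gripper open.
Joint ranges: [-2.6, 2.6], [-0.5, 2.12], [-1.47, 1.34], [0.16, 2.42], [-1.27, 4.41], [0.06, 2.06], [-2.6, 2.6]. Speed limits (rad/s): [2.22, 2.22, 2.79, 2.79, 3.14, 3.14, 3.14].

## Interface

Orientations are given as a unit quaternion [x, y, z, w].
In Python, from workcell import * gives the robot as it stands.
- The arm moves only by the tool apply_moves, never from a script. Its argument "rows" is a list of rows, each an object of numbers: "x", "y", "z": the shift along the tool's x, y, z in mm; "ax", "ay", "az": the turn, a rotation vector about the tool's x, y, z in degrees; "gripper": the closure, from 0 (fully open) to 1 (shut). A call has 1 to 5 rows; each row shifts and turns the commanded pose from where the row before left it, along the tool's axes as they then stand; what a row does not reach is not made up. A row lasts 1/12 s, in which the tool goes at most 41.7 mm and 7.16 degrees, less where a joint would pass 70% of its speed; a pose out of reach is approached as far as the arm can. A call with a gripper value outside its range is refused whole. The fingers move at their own pace and stop on an object; "newtons" is the grip in N (left out, the last holds). Time passes only in rows, so rows that do not move let the fingers close. It gives the time, the measured TCP pose, the force, the opening and the grip force at its end, in the units of the state.
- get_obs(): the state, without advancing time (a new reading comes with each control period).
- camera(name): name is "scene" or "top"; returns a dict with "color" (480x640x3 uint8, red, green, blue), "fov_y" (degrees; the focal length in pixels is half the picture's height over the tangent of half this angle, whatever the lens; pixels are square), "cx", "cy" (the principal point, pixels), "rvec" (rotation vector, rad) and "tvec" (3), from world to camera coordinates, as OpenCV has them. Camera axes: x right, y down, z forward; pixel columns grow to the right and rows downward; lengths in m; the calibration is good to about 2 mm. A picture is of the moment at which its call begins. There is no depth.
- hand_in(): hands the job in; it is judged then, once.
The state is a dict: "clock": time; "joint_pos": joint angles; "joint_velocities": joint speeds; "tau": joint torques, N m; "position": TCP position; "ee_rot": TCP orientation; "ft_force": force on the tool from outside, world axes, zero at the start; "torque": the same for the moment, N m; "grip_width": opening from 0.0 (shut) to 1.0 (fully open); "grasp_force": force on a finger pad.
Only numpy, scipy, OpenCV 4.12 (cv2) and the standard library are available. Lean on these libraries where they do the work, as an engineer would, in place of code of your own. Each camera call takes 0.05 s, during which the arm holds its last target. There are 200 camera calls.

## Working session

There is one attempt and no reset: what is moved stays moved. The work goes in short steps, Python scripts to look and compute and a tool call to move; the robot and the scene stay as the last step left them, time stands still between calls to the robot, and variables do not carry over. Pictures are saved under pics/ and viewed, at most 14 in all, crops included, and the job is handed in when it is done.

Besides the shell and the picture viewer there is one more tool, called after "Call:" by a JSON object that holds its "op" and its "data", one argument or row to a line. apply_moves: Moves the arm, as the interface text tells. Its arguments: {"type":"object","properties":{"rows":{"type":"array","items":{"type":"object","properties":{"x":{"type":"number"},"y":{"type":"number"},"z":{"type":"number"},"ax":{"type":"number"},"ay":{"type":"number"},"az":{"type":"number"},"gripper":{"type":"number"}}}},"newtons":{"type":"number"}},"required":["rows"]}

```bash
mkdir -p pics; ls; python3 - <<'E'
from workcell import *
import cv2
o=get_obs(); print(o)
for n in("scene","top"):
    c=camera(n); cv2.imwrite(f"pics/{n}0.png",c["color"][:,:,::-1]); print(n,{k:v for k,v in c.items() if k!="color"})
E
```

```text
pics
{'clock': 0.0, 'joint_pos': array([ 1.11339383,  0.33286294, -0.06471372,  1.46093566,  0.02160636,
        1.34989284, -0.08854647]), 'joint_velocities': array([ 0.00109689, -0.00019246, -0.00061759,  0.00190561,  0.00114669,
       -0.00064466, -0.00041643]), 'tau': array([ 1.44523383e-03, -6.25449300e+01,  5.00456442e-02, -3.91603661e+01,
        1.62045535e-02,  1.01321738e-02,  2.94094639e-05]), 'position': array([ 0.26312139, -0.56652271,  0.24152423]), 'ee_rot': array([ 9.76462249e-01,  2.15687236e-01, -1.83708580e-04, -6.76980151e-04]), 'ft_force': array([-0.4552233 , -0.11960833,  0.46496006]), 'torque': array([-0.06408638, -0.03479642,  0.0078708 ]), 'grasp_force': 0.0, 'grip_width': 0.9992186699613578}
scene {'fov_y': 43.360987166006915, 'cx': 321.74711343172737, 'cy': 240.19961406606686, 'rvec': array([ 2.06864166, -0.92712867,  0.43094544]), 'tvec': array([-0.39417932,  0.34031275,  1.48988637])}
top {'fov_y': 54.10102395042445, 'cx': 315.85705668432763, 'cy': 233.0632621055519, 'rvec': array([ 2.08727693, -2.13749939,  0.19233809]), 'tvec': array([0.03347857, 0.59455457, 1.18075673])}
```

View pics/scene0.png

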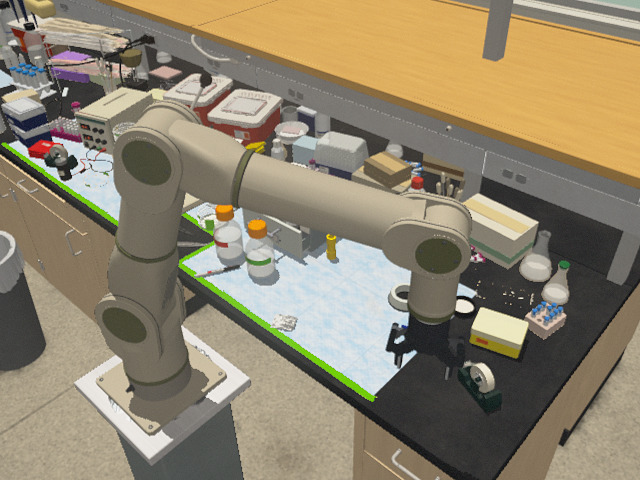

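View pics/top0.png

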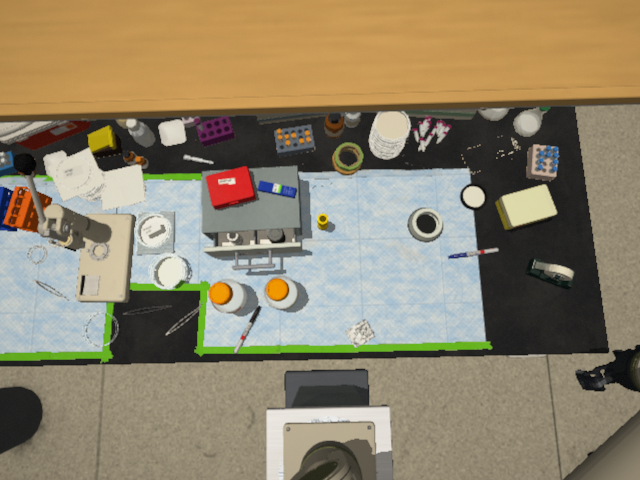

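The top view shows the orange caps at (220,293) and (280,291), and the scene view says red is left and green is right. The jar is in the right compartment near (278,236), the die is in the left one, and the base is at (426,225). I'll zoom in next.

```bash
cat > h.py <<'E'
from workcell import *
import cv2, numpy as np
from scipy.spatial.transform import Rotation as R
def K(c):
    f=240/np.tan(np.radians(c["fov_y"]/2)); return np.array([[f,0,c["cx"]],[0,f,c["cy"]],[0,0,1.]])
def back(c,u,v,z):
    Rm=R.from_rotvec(c["rvec"]).as_matrix(); p=-Rm.T@c["tvec"]; d=Rm.T@np.linalg.inv(K(c))@[u,v,1]
    return (p+d*(z-p[2])/d[2]).round(4)
def proj(c,P): return cv2.projectPoints(np.float64(P).reshape(-1,3),c["rvec"],c["tvec"],K(c),None)[0][:,0].round(1)
def crop(c,u,v,w,h,s,name): cv2.imwrite("pics/"+name,cv2.resize(c["color"][v:v+h,u:u+w,::-1],None,fx=s,fy=s,interpolation=cv2.INTER_CUBIC))
E
python3 - <<'E'
from h import *
c=camera("top"); crop(c,190,160,130,160,3.75,"c1.png"); s=camera("scene"); 
m=cv2.inRange(cv2.cvtColor(c["color"],cv2.COLOR_RGB2HSV),(8,180,150),(22,255,255))
n,l,st,ce=cv2.connectedComponentsWithStats(m)
for i in range(1,n):
    if st[i][4]>150: print(st[i],ce[i],back(c,*ce[i],.172))
for a in[(426,224)]: print(back(c,*a,.03))
Rm=R.from_rotvec(c["rvec"]).as_matrix();print(-Rm.T@c["tvec"])
im=c["color"].copy()
crop(c,395,195,70,60,8,"c2.png")
E
```

```text
[  4 187  28  40 498] [ 18.35140562 207.41967871] [0.655 0.743 0.172]
[267 279  21  21 353] [276.6203966  288.89235127] [0.442  0.1127 0.172 ]
[209 283  21  21 353] [219.00283286 292.77053824] [0.4361 0.2477 0.172 ]
[ 0.6182 -0.278   0.03  ]
[0.35444729 0.00514478 1.27402632]
```

View pics/c1.png

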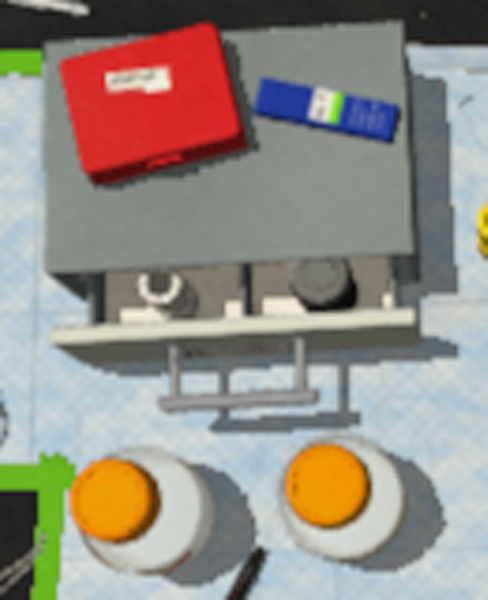

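View pics/c2.png

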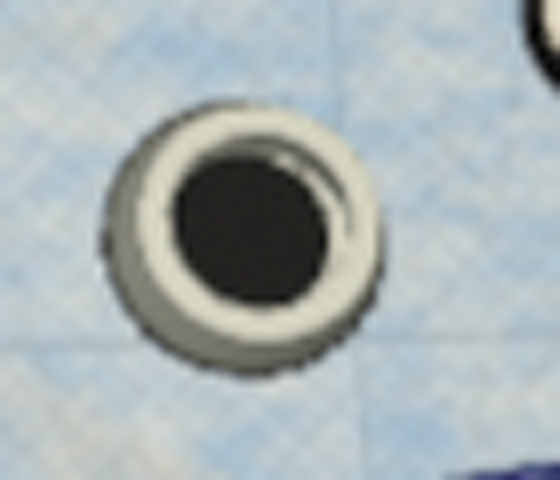

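The crop shows the jar at about (322,282), the die at (160,290), the front plate's top edge from (52,335) to (413,318), and the handle bar from (160,405) to (317,395). The base rim is centred near crop 2 (257,222). Next I'll turn these into positions.

```bash
python3 - <<'E'
from h import *
import workcell
print([ (k,getattr(workcell,k)) for k in dir(workcell) if not k.startswith('_') and isinstance(getattr(workcell,k),(int,float,str))], [k for k in dir(workcell) if k[0]!='_'][:60])
c=camera("top"); s=camera("scene")
q=lambda u,v:(190+u/3.75-.5+.13,160+v/3.75-.5+.13)
B=lambda n,u,v,z:print(n,back(c,*q(u,v),z))
B("capL",114,499,.175);B("capR",327,485,.175)
B("frontL",52,335,.105);B("frontR",413,318,.105)
B("chestTopFL",47,272,.112);B("chestTopFR",413,253,.112);B("BL",45,40,.112);B("BR",405,24,.112)
B("handL",160,407,.09);B("handR",317,396,.09)
B("jar",322,282,.094);B("die",160,289,.093);B("penTip",262,550,.01)
print("base",back(c,395+257/8,195+222/8,.03), "paper",back(c,360,332,.02),back(c,247,328,.01))
m=cv2.inRange(cv2.cvtColor(s["color"],cv2.COLOR_RGB2HSV),(8,180,150),(22,255,255))
n,l,st,ce=cv2.connectedComponentsWithStats(m)
for i in range(1,n):
    if st[i][4]>100: print(st[i],ce[i],back(s,*ce[i],.164))
E
```

```text
[('tcp_to_tips', 0.011)] ['MotionError', 'camera', 'get_obs', 'hand_in', 'tcp_to_tips']
capL [0.436  0.2447 0.175 ]
capR [0.4416 0.1119 0.175 ]
frontL [0.5522 0.3038 0.105 ]
frontR [0.5578 0.0601 0.105 ]
chestTopFL [0.5942 0.3064 0.112 ]
chestTopFR [0.601  0.0591 0.112 ]
BL [0.7584 0.3119 0.112 ]
BR [0.7631 0.0621 0.112 ]
handL [0.5035 0.233  0.09  ]
handR [0.5084 0.1266 0.09  ]
jar [0.5862 0.1224 0.094 ]
die [0.5843 0.2335 0.093 ]
penTip [0.4097 0.1745 0.01  ]
base [ 0.6216 -0.2813  0.03  ] paper [ 0.337  -0.0895  0.02  ] [0.3537 0.2075 0.01  ]
[216 205  17  16 220] [223.80909091 211.86818182] [0.4271 0.2376 0.164 ]
[248 220  18  18 263] [256.69581749 228.28897338] [0.4352 0.1056 0.164 ]
```

Call:
{"op": "apply_moves", "data": {
  "rows": [
    {"az": -6.5},
    {"az": -6.5},
    {"az": -6.5},
    {"az": -6.5},
    {"az": -6.5}
  ]
}}

```text
invalid input at $.rows[0]: expected keys x, y, z, ax, ay, az, gripper
```

Call:
{"op": "apply_moves", "data": {
  "rows": [
    {"az": -6.5},
    {"az": -6.5},
    {"az": -6.5},
    {"az": -6.5},
    {"az": -6.6}
  ]
}}

```text
invalid input at $.rows[0]: expected keys x, y, z, ax, ay, az, gripper
```

Call:
{"op": "apply_moves", "data": {
  "rows": [
    {"x": 34,"y": 20},
    {"x": 34,"y": 20},
    {"x": 34,"y": 20},
    {"x": 34,"y": 20},
    {"x": 34,"y": 20}
  ]
}}

```text
invalid input at $.rows[0]: expected keys x, y, z, ax, ay, az, gripper
```

Call:
{"op": "apply_moves", "data": {
  "rows": [
    {"x": 34,"y": 20},
    {"x": 34,"y": 20},
    {"x": 34,"y": 20},
    {"x": 34,"y": 20},
    {"x": 34,"y": 20}
  ]
}}

```text
invalid input at $.rows[0]: expected keys x, y, z, ax, ay, az, gripper
```

Call:
{"op": "apply_moves", "data": {
  "rows": [
    {"x": 34},
    {"x": 34},
    {"x": 34},
    {"x": 34},
    {"x": 34}
  ]
}}

```text
invalid input at $.rows[0]: expected keys x, y, z, ax, ay, az, gripper
```

All keys are required in every row.

Call:
{"op": "apply_moves", "data": {
  "rows": [
    {"x": 0,"y": 0,"z": 0,"ax": 0,"ay": 0,"az": -6.5,"gripper": 0},
    {"x": 0,"y": 0,"z": 0,"ax": 0,"ay": 0,"az": -6.5,"gripper": 0},
    {"x": 0,"y": 0,"z": 0,"ax": 0,"ay": 0,"az": -6.5,"gripper": 0},
    {"x": 0,"y": 0,"z": 0,"ax": 0,"ay": 0,"az": -6.5,"gripper": 0},
    {"x": 0,"y": 0,"z": 0,"ax": 0,"ay": 0,"az": -6.5,"gripper": 0}
  ],
  "newtons": 60
}}

```text
clock: 0.72
position: [0.2633, -0.5668, 0.2423]
ee_rot: [0.876, 0.483, -0.0, -0.0]
ft_force: [0.0, -0.4, -0.1]
grip_width: 1.002
grasp_force: 0.0
```

Call:
{"op": "apply_moves", "data": {
  "rows": [
    {"x": 0,"y": 0,"z": 0,"ax": 0,"ay": 0,"az": -6.5,"gripper": 0},
    {"x": 0,"y": 0,"z": 0,"ax": 0,"ay": 0,"az": -6.5,"gripper": 0},
    {"x": 0,"y": 0,"z": 0,"ax": 0,"ay": 0,"az": -6.5,"gripper": 0},
    {"x": 0,"y": 0,"z": 0,"ax": 0,"ay": 0,"az": -6.5,"gripper": 0},
    {"x": 0,"y": 0,"z": 0,"ax": 0,"ay": 0,"az": -6.6,"gripper": 0}
  ]
}}

```text
clock: 1.13
position: [0.2632, -0.5668, 0.2423]
ee_rot: [0.705, 0.709, 0.0, -0.0]
ft_force: [-0.3, 0.7, -0.7]
grip_width: 0.999
grasp_force: 0.0
```

Call:
{"op": "apply_moves", "data": {
  "rows": [
    {"x": 34,"y": 20,"z": 0,"ax": 0,"ay": 0,"az": 0,"gripper": 0},
    {"x": 34,"y": 20,"z": 0,"ax": 0,"ay": 0,"az": 0,"gripper": 0},
    {"x": 34,"y": 20,"z": 0,"ax": 0,"ay": 0,"az": 0,"gripper": 0},
    {"x": 34,"y": 20,"z": 0,"ax": 0,"ay": 0,"az": 0,"gripper": 0},
    {"x": 34,"y": 20,"z": 0,"ax": 0,"ay": 0,"az": 0,"gripper": 0}
  ]
}}

```text
clock: 1.55
position: [0.3638, -0.3951, 0.2424]
ee_rot: [0.707, 0.707, -0.0, 0.0]
ft_force: [2.2, 0.4, -0.3]
grip_width: 1.0
grasp_force: 0.0
```

Call:
{"op": "apply_moves", "data": {
  "rows": [
    {"x": 34,"y": 20,"z": 0,"ax": 0,"ay": 0,"az": 0,"gripper": 0},
    {"x": 34,"y": 20,"z": 0,"ax": 0,"ay": 0,"az": 0,"gripper": 0},
    {"x": 34,"y": 20,"z": 0,"ax": 0,"ay": 0,"az": 0,"gripper": 0},
    {"x": 34,"y": 20,"z": 0,"ax": 0,"ay": 0,"az": 0,"gripper": 0},
    {"x": 34,"y": 20,"z": 0,"ax": 0,"ay": 0,"az": 0,"gripper": 0}
  ]
}}

```text
clock: 1.97
position: [0.4638, -0.2251, 0.2426]
ee_rot: [0.707, 0.707, -0.0, 0.0]
ft_force: [0.7, -0.0, 0.3]
grip_width: 1.001
grasp_force: 0.0
```

Call:
{"op": "apply_moves", "data": {
  "rows": [
    {"x": 33.6,"y": -2.3,"z": 0,"ax": 0,"ay": 0,"az": 0,"gripper": 0},
    {"x": 33.6,"y": -2.3,"z": 0,"ax": 0,"ay": 0,"az": 0,"gripper": 0},
    {"x": 33.6,"y": -2.3,"z": 0,"ax": 0,"ay": 0,"az": 0,"gripper": 0},
    {"x": 33.6,"y": -2.3,"z": 0,"ax": 0,"ay": 0,"az": 0,"gripper": 0},
    {"x": 33.6,"y": -2.3,"z": 0,"ax": 0,"ay": 0,"az": 0,"gripper": 0}
  ]
}}

```text
clock: 2.38
position: [0.4513, -0.0572, 0.2424]
ee_rot: [0.707, 0.707, -0.0, 0.0]
ft_force: [0.8, -0.3, 0.2]
grip_width: 0.999
grasp_force: 0.0
```

Call:
{"op": "apply_moves", "data": {
  "rows": [
    {"x": 33.6,"y": -2.3,"z": 0,"ax": 0,"ay": 0,"az": 0,"gripper": 0},
    {"x": 33.6,"y": -2.3,"z": 0,"ax": 0,"ay": 0,"az": 0,"gripper": 0},
    {"x": 33.6,"y": -2.3,"z": 0,"ax": 0,"ay": 0,"az": 0,"gripper": 0},
    {"x": 33.6,"y": -2.3,"z": 0,"ax": 0,"ay": 0,"az": 0,"gripper": 0},
    {"x": 33.6,"y": -2.3,"z": 0,"ax": 0,"ay": 0,"az": 0,"gripper": 0}
  ]
}}

```text
clock: 2.8
position: [0.4397, 0.1107, 0.2425]
ee_rot: [0.707, 0.707, 0.0, 0.001]
ft_force: [1.8, 0.1, -0.1]
grip_width: 1.001
grasp_force: 0.0
```

```bash
python3 - <<'E'
from h import *
s=camera("scene"); crop(s,180,170,130,120,5,"s1.png"); print(get_obs()["position"])
E
```

```text
[0.43868958 0.11763164 0.24294418]
```

View pics/s1.png

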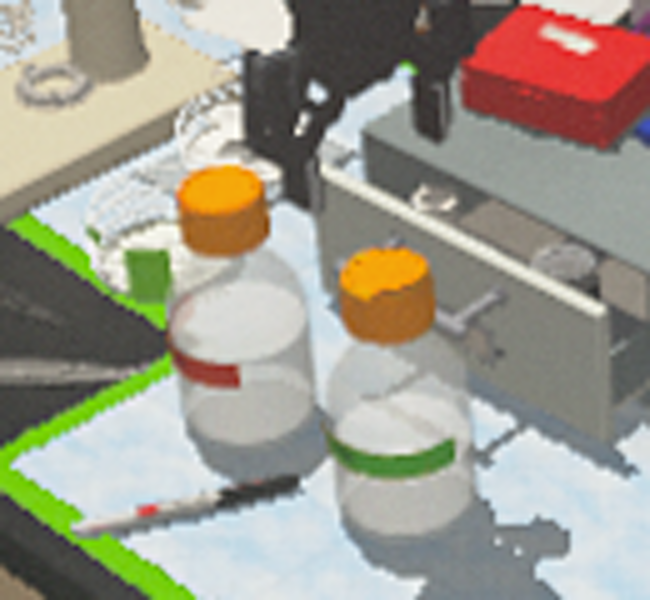

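The scene crop shows both bottles standing, with cap tops at (221,190) for red and (384,272) for green. I'll cross-check these.

```bash
python3 - <<'E'
from h import *
s=camera("scene")
for u,v in((221,190),(384,270)): print(back(s,180+u/5-.4,170+v/5-.4,.175))
o=get_obs();print(o["position"])
E
```

```text
[0.4318 0.2413 0.175 ]
[0.4403 0.1109 0.175 ]
[0.43920236 0.11465582 0.24281626]
```

Call:
{"op": "apply_moves", "data": {
  "rows": [
    {"x": 0,"y": 0,"z": 25,"ax": 0,"ay": 0,"az": 0,"gripper": 0},
    {"x": 0,"y": 0,"z": 25,"ax": 0,"ay": 0,"az": 0,"gripper": 0},
    {"x": 0,"y": 0,"z": 20,"ax": 0,"ay": 0,"az": 0,"gripper": 0},
    {"x": 0,"y": 0,"z": 11,"ax": 0,"ay": 0,"az": 0,"gripper": 0},
    {"x": 0,"y": 0,"z": 0,"ax": 0,"ay": 0,"az": 0,"gripper": 0}
  ]
}}

```text
clock: 3.32
position: [0.439, 0.1084, 0.1594]
ee_rot: [0.707, 0.707, -0.001, -0.001]
ft_force: [-0.4, 0.5, 0.7]
grip_width: 1.001
grasp_force: 0.0
```

Call:
{"op": "apply_moves", "data": {
  "rows": [
    {"x": 0,"y": 0,"z": 0,"ax": 0,"ay": 0,"az": 0,"gripper": 0.25},
    {"x": 0,"y": 0,"z": 0,"ax": 0,"ay": 0,"az": 0,"gripper": 0.3},
    {"x": 0,"y": 0,"z": 0,"ax": 0,"ay": 0,"az": 0,"gripper": 0.33},
    {"x": 0,"y": 0,"z": 0,"ax": 0,"ay": 0,"az": 0,"gripper": 0.37},
    {"x": 0,"y": 0,"z": 0,"ax": 0,"ay": 0,"az": 0,"gripper": 0.5}
  ]
}}

```text
clock: 3.73
position: [0.4417, 0.1094, 0.163]
ee_rot: [0.707, 0.707, 0.001, 0.001]
ft_force: [2.2, -0.7, 8.4]
grip_width: 0.611
grasp_force: 61.9
```

Call:
{"op": "apply_moves", "data": {
  "rows": [
    {"x": 0,"y": 0,"z": 0,"ax": 0,"ay": 0,"az": 0,"gripper": 1},
    {"x": 0,"y": 0,"z": 0,"ax": 0,"ay": 0,"az": 0,"gripper": 1},
    {"x": 0,"y": 0,"z": 0,"ax": 0,"ay": 0,"az": 0,"gripper": 1},
    {"x": 0,"y": 0,"z": 0,"ax": 0,"ay": 0,"az": 0,"gripper": 1},
    {"x": 0,"y": 0,"z": 0,"ax": 0,"ay": 0,"az": 0,"gripper": 1}
  ]
}}

```text
clock: 4.15
position: [0.4417, 0.1094, 0.163]
ee_rot: [0.707, 0.707, 0.001, 0.001]
ft_force: [1.8, -0.9, 8.3]
grip_width: 0.606
grasp_force: 61.9
```

Call:
{"op": "apply_moves", "data": {
  "rows": [
    {"x": 0,"y": 0,"z": -10,"ax": 0,"ay": 0,"az": 0,"gripper": 1},
    {"x": 0,"y": 0,"z": -15,"ax": 0,"ay": 0,"az": 0,"gripper": 1},
    {"x": 0,"y": 0,"z": -15,"ax": 0,"ay": 0,"az": 0,"gripper": 1},
    {"x": -10,"y": 0,"z": 0,"ax": 0,"ay": 0,"az": 0,"gripper": 1},
    {"x": -20,"y": 0,"z": 0,"ax": 0,"ay": 0,"az": 0,"gripper": 1}
  ]
}}

```text
clock: 4.57
position: [0.44, 0.0811, 0.2025]
ee_rot: [0.706, 0.709, 0.001, 0.0]
ft_force: [-0.1, 0.0, -4.7]
grip_width: 0.613
grasp_force: 64.9
```

Call:
{"op": "apply_moves", "data": {
  "rows": [
    {"x": -30,"y": -1,"z": 0,"ax": 0,"ay": 0,"az": 0,"gripper": 1},
    {"x": -30,"y": -1,"z": 0,"ax": 0,"ay": 0,"az": 0,"gripper": 1},
    {"x": -30,"y": -1,"z": 0,"ax": 0,"ay": 0,"az": 0,"gripper": 1},
    {"x": -30,"y": -1,"z": 0,"ax": 0,"ay": 0,"az": 0,"gripper": 1},
    {"x": -30,"y": -1,"z": 0,"ax": 0,"ay": 0,"az": 0,"gripper": 1}
  ]
}}

```text
clock: 4.98
position: [0.4343, -0.0721, 0.2016]
ee_rot: [0.707, 0.707, -0.0, -0.0]
ft_force: [0.3, -0.7, -5.0]
grip_width: 0.612
grasp_force: 64.9
```

Call:
{"op": "apply_moves", "data": {
  "rows": [
    {"x": -30,"y": -1,"z": 0,"ax": 0,"ay": 0,"az": 0,"gripper": 1},
    {"x": -30,"y": -1,"z": 0,"ax": 0,"ay": 0,"az": 0,"gripper": 1},
    {"x": -30,"y": -1,"z": 0,"ax": 0,"ay": 0,"az": 0,"gripper": 1},
    {"x": -30,"y": -1,"z": 0,"ax": 0,"ay": 0,"az": 0,"gripper": 1},
    {"x": -30,"y": -1,"z": 0,"ax": 0,"ay": 0,"az": 0,"gripper": 1}
  ]
}}

```text
clock: 5.4
position: [0.4294, -0.222, 0.2015]
ee_rot: [0.707, 0.707, -0.0, -0.001]
ft_force: [1.0, 0.1, -4.4]
grip_width: 0.607
grasp_force: 64.9
```

Call:
{"op": "apply_moves", "data": {
  "rows": [
    {"x": -30,"y": -1,"z": 0,"ax": 0,"ay": 0,"az": 0,"gripper": 1},
    {"x": -30,"y": -1,"z": 0,"ax": 0,"ay": 0,"az": 0,"gripper": 1},
    {"x": -20,"y": 0,"z": 0,"ax": 0,"ay": 0,"az": 0,"gripper": 1},
    {"x": 0,"y": 0,"z": 0,"ax": 0,"ay": 0,"az": 0,"gripper": 1},
    {"x": 0,"y": 0,"z": 0,"ax": 0,"ay": 0,"az": 0,"gripper": 1}
  ]
}}

```text
clock: 5.82
position: [0.4274, -0.3014, 0.201]
ee_rot: [0.708, 0.706, 0.0, -0.001]
ft_force: [0.4, 0.7, -5.2]
grip_width: 0.61
grasp_force: 64.9
```

Call:
{"op": "apply_moves", "data": {
  "rows": [
    {"x": 0,"y": 0,"z": 15,"ax": 0,"ay": 0,"az": 0,"gripper": 1},
    {"x": 0,"y": 0,"z": 13,"ax": 0,"ay": 0,"az": 0,"gripper": 1},
    {"x": 0,"y": 0,"z": 6,"ax": 0,"ay": 0,"az": 0,"gripper": 1},
    {"x": 0,"y": 0,"z": 2,"ax": 0,"ay": 0,"az": 0,"gripper": 1},
    {"x": 0,"y": 0,"z": 0,"ax": 0,"ay": 0,"az": 0,"gripper": 1}
  ]
}}

```text
clock: 6.23
position: [0.4282, -0.3, 0.1652]
ee_rot: [0.707, 0.708, 0.0, -0.0]
ft_force: [-0.8, 0.3, -4.5]
grip_width: 0.609
grasp_force: 64.9
```

Call:
{"op": "apply_moves", "data": {
  "rows": [
    {"x": 0,"y": 0,"z": 2,"ax": 0,"ay": 0,"az": 0,"gripper": 1},
    {"x": 0,"y": 0,"z": 1,"ax": 0,"ay": 0,"az": 0,"gripper": 1},
    {"x": 0,"y": 0,"z": 0,"ax": 0,"ay": 0,"az": 0,"gripper": 1},
    {"x": 0,"y": 0,"z": 0,"ax": 0,"ay": 0,"az": 0,"gripper": 1},
    {"x": 0,"y": 0,"z": 0,"ax": 0,"ay": 0,"az": 0,"gripper": 1}
  ]
}}

```text
clock: 6.65
position: [0.4287, -0.3011, 0.1631]
ee_rot: [0.707, 0.707, 0.0, 0.001]
ft_force: [0.2, 0.9, 1.3]
grip_width: 0.614
grasp_force: 65.6
```

Call:
{"op": "apply_moves", "data": {
  "rows": [
    {"x": 0,"y": 0,"z": 0,"ax": 0,"ay": 0,"az": 0,"gripper": 0.3},
    {"x": 0,"y": 0,"z": 0,"ax": 0,"ay": 0,"az": 0,"gripper": 0},
    {"x": 0,"y": 0,"z": 0,"ax": 0,"ay": 0,"az": 0,"gripper": 0},
    {"x": 0,"y": 0,"z": 0,"ax": 0,"ay": 0,"az": 0,"gripper": 0},
    {"x": 0,"y": 0,"z": -10,"ax": 0,"ay": 0,"az": 0,"gripper": 0}
  ]
}}

```text
clock: 7.07
position: [0.4274, -0.3004, 0.171]
ee_rot: [0.707, 0.707, -0.0, -0.001]
ft_force: [0.5, 0.4, -0.5]
grip_width: 1.001
grasp_force: 0.0
```

Call:
{"op": "apply_moves", "data": {
  "rows": [
    {"x": 0,"y": 0,"z": -25,"ax": 0,"ay": 0,"az": 0,"gripper": 0},
    {"x": 0,"y": 0,"z": -25,"ax": 0,"ay": 0,"az": 0,"gripper": 0},
    {"x": 0,"y": 0,"z": -20,"ax": 0,"ay": 0,"az": 0,"gripper": 0},
    {"x": 17,"y": 0,"z": 0,"ax": 0,"ay": 0,"az": 0,"gripper": 0},
    {"x": 34,"y": 0,"z": 0,"ax": 0,"ay": 0,"az": 0,"gripper": 0}
  ]
}}

```text
clock: 7.48
position: [0.4281, -0.2525, 0.2438]
ee_rot: [0.709, 0.705, 0.0, 0.001]
ft_force: [0.5, 1.0, -1.0]
grip_width: 0.998
grasp_force: 0.0
```

Call:
{"op": "apply_moves", "data": {
  "rows": [
    {"x": 34,"y": 0,"z": 0,"ax": 0,"ay": 0,"az": 0,"gripper": 0},
    {"x": 34,"y": 0,"z": 0,"ax": 0,"ay": 0,"az": 0,"gripper": 0},
    {"x": 34,"y": 0,"z": 0,"ax": 0,"ay": 0,"az": 0,"gripper": 0},
    {"x": 34,"y": 0,"z": 0,"ax": 0,"ay": 0,"az": 0,"gripper": 0},
    {"x": 34,"y": 0,"z": 0,"ax": 0,"ay": 0,"az": 0,"gripper": 0}
  ]
}}

```text
clock: 7.9
position: [0.4277, -0.0778, 0.2426]
ee_rot: [0.707, 0.707, -0.0, 0.0]
ft_force: [1.1, 0.2, 1.4]
grip_width: 1.001
grasp_force: 0.0
```

Call:
{"op": "apply_moves", "data": {
  "rows": [
    {"x": 34,"y": 0,"z": 0,"ax": 0,"ay": 0,"az": 0,"gripper": 0},
    {"x": 34,"y": 0,"z": 0,"ax": 0,"ay": 0,"az": 0,"gripper": 0},
    {"x": 34,"y": 0,"z": 0,"ax": 0,"ay": 0,"az": 0,"gripper": 0},
    {"x": 34,"y": 0,"z": 0,"ax": 0,"ay": 0,"az": 0,"gripper": 0},
    {"x": 34,"y": 0,"z": 0,"ax": 0,"ay": 0,"az": 0,"gripper": 0}
  ]
}}

```text
clock: 8.32
position: [0.4275, 0.0921, 0.2427]
ee_rot: [0.707, 0.707, -0.0, 0.001]
ft_force: [1.8, -0.5, 0.0]
grip_width: 1.002
grasp_force: 0.0
```

Call:
{"op": "apply_moves", "data": {
  "rows": [
    {"x": 34,"y": 2,"z": 0,"ax": 0,"ay": 0,"az": 0,"gripper": 0},
    {"x": 34,"y": 2,"z": 0,"ax": 0,"ay": 0,"az": 0,"gripper": 0},
    {"x": 34,"y": 2,"z": 0,"ax": 0,"ay": 0,"az": 0,"gripper": 0},
    {"x": 34,"y": 0,"z": 0,"ax": 0,"ay": 0,"az": 0,"gripper": 0},
    {"x": 17,"y": 0,"z": 0,"ax": 0,"ay": 0,"az": 0,"gripper": 0}
  ]
}}

```text
clock: 8.73
position: [0.4328, 0.2474, 0.2428]
ee_rot: [0.706, 0.708, 0.001, -0.0]
ft_force: [-1.1, -1.1, -0.7]
grip_width: 1.0
grasp_force: 0.0
```

Call:
{"op": "apply_moves", "data": {
  "rows": [
    {"x": 0,"y": 0,"z": 0,"ax": 0,"ay": 0,"az": 0,"gripper": 0},
    {"x": 0,"y": 0,"z": 0,"ax": 0,"ay": 0,"az": 0,"gripper": 0},
    {"x": 0,"y": 0,"z": 0,"ax": 0,"ay": 0,"az": 0,"gripper": 0}
  ]
}}

```text
clock: 8.98
position: [0.434, 0.2424, 0.2422]
ee_rot: [0.707, 0.707, -0.0, 0.0]
ft_force: [-0.5, -0.2, -0.2]
grip_width: 0.997
grasp_force: 0.0
```

```bash
python3 - <<'E'
from h import *
t=camera("top"); cv2.imwrite("pics/t2.png",t["color"][120:380,180:500,::-1])
E
```

```text
(no output)
```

View pics/t2.png

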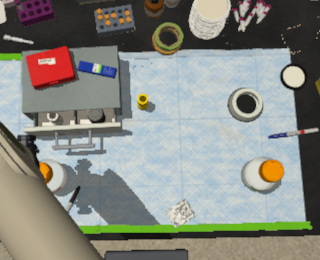

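The green bottle stands upright at crop (268,173), and the gripper is over red. Next I'll grip red.

Call:
{"op": "apply_moves", "data": {
  "rows": [
    {"x": 1,"y": 0,"z": 25,"ax": 0,"ay": 0,"az": 0,"gripper": 0},
    {"x": 0,"y": 0,"z": 25,"ax": 0,"ay": 0,"az": 0,"gripper": 0},
    {"x": 0,"y": 0,"z": 20,"ax": 0,"ay": 0,"az": 0,"gripper": 0},
    {"x": 0,"y": 0,"z": 10,"ax": 0,"ay": 0,"az": 0,"gripper": 0},
    {"x": 0,"y": 0,"z": 0,"ax": 0,"ay": 0,"az": 0,"gripper": 0}
  ]
}}

```text
clock: 9.45
position: [0.4335, 0.2425, 0.1606]
ee_rot: [0.708, 0.707, -0.002, -0.0]
ft_force: [-0.1, -0.8, -0.1]
grip_width: 1.0
grasp_force: 0.0
```

Call:
{"op": "apply_moves", "data": {
  "rows": [
    {"x": 0,"y": 0,"z": 0,"ax": 0,"ay": 0,"az": 0,"gripper": 0.25},
    {"x": 0,"y": 0,"z": 0,"ax": 0,"ay": 0,"az": 0,"gripper": 0.3},
    {"x": 0,"y": 0,"z": 0,"ax": 0,"ay": 0,"az": 0,"gripper": 0.33},
    {"x": 0,"y": 0,"z": 0,"ax": 0,"ay": 0,"az": 0,"gripper": 0.37},
    {"x": 0,"y": 0,"z": 0,"ax": 0,"ay": 0,"az": 0,"gripper": 0.5}
  ]
}}

```text
clock: 9.87
position: [0.4354, 0.2447, 0.1639]
ee_rot: [0.707, 0.707, 0.001, 0.001]
ft_force: [1.6, -0.1, 8.9]
grip_width: 0.608
grasp_force: 61.9
```

Call:
{"op": "apply_moves", "data": {
  "rows": [
    {"x": 0,"y": 0,"z": 0,"ax": 0,"ay": 0,"az": 0,"gripper": 1},
    {"x": 0,"y": 0,"z": 0,"ax": 0,"ay": 0,"az": 0,"gripper": 1},
    {"x": 0,"y": 0,"z": 0,"ax": 0,"ay": 0,"az": 0,"gripper": 1},
    {"x": 0,"y": 0,"z": 0,"ax": 0,"ay": 0,"az": 0,"gripper": 1}
  ]
}}

```text
clock: 10.2
position: [0.4354, 0.2447, 0.1639]
ee_rot: [0.707, 0.707, 0.001, 0.001]
ft_force: [1.4, -0.8, 8.2]
grip_width: 0.611
grasp_force: 61.9
```

Call:
{"op": "apply_moves", "data": {
  "rows": [
    {"x": 0,"y": 0,"z": -10,"ax": 0,"ay": 0,"az": 0,"gripper": 1},
    {"x": 0,"y": 0,"z": -15,"ax": 0,"ay": 0,"az": 0,"gripper": 1},
    {"x": 0,"y": 0,"z": -15,"ax": 0,"ay": 0,"az": 0,"gripper": 1},
    {"x": -10,"y": 0,"z": 0,"ax": 0,"ay": 0,"az": 0,"gripper": 1},
    {"x": -20,"y": 0,"z": 0,"ax": 0,"ay": 0,"az": 0,"gripper": 1}
  ]
}}

```text
clock: 10.62
position: [0.4334, 0.2163, 0.2035]
ee_rot: [0.706, 0.709, 0.001, -0.0]
ft_force: [0.4, -0.4, -5.4]
grip_width: 0.611
grasp_force: 64.9
```

Call:
{"op": "apply_moves", "data": {
  "rows": [
    {"x": -30,"y": -1,"z": 0,"ax": 0,"ay": 0,"az": 0,"gripper": 1},
    {"x": -30,"y": -1,"z": 0,"ax": 0,"ay": 0,"az": 0,"gripper": 1},
    {"x": -30,"y": -1,"z": 0,"ax": 0,"ay": 0,"az": 0,"gripper": 1},
    {"x": -30,"y": -1,"z": 0,"ax": 0,"ay": 0,"az": 0,"gripper": 1},
    {"x": -30,"y": -1,"z": 0,"ax": 0,"ay": 0,"az": 0,"gripper": 1}
  ]
}}

```text
clock: 11.03
position: [0.4283, 0.0629, 0.2025]
ee_rot: [0.707, 0.707, -0.0, -0.0]
ft_force: [0.7, 0.3, -5.6]
grip_width: 0.612
grasp_force: 65.0
```

Call:
{"op": "apply_moves", "data": {
  "rows": [
    {"x": -30,"y": 0,"z": 0,"ax": 0,"ay": 0,"az": 0,"gripper": 1},
    {"x": -30,"y": 0,"z": 0,"ax": 0,"ay": 0,"az": 0,"gripper": 1},
    {"x": -30,"y": 0,"z": 0,"ax": 0,"ay": 0,"az": 0,"gripper": 1},
    {"x": -30,"y": 0,"z": 0,"ax": 0,"ay": 0,"az": 0,"gripper": 1},
    {"x": -30,"y": 0,"z": 0,"ax": 0,"ay": 0,"az": 0,"gripper": 1}
  ]
}}

```text
clock: 11.45
position: [0.4284, -0.0869, 0.2025]
ee_rot: [0.707, 0.707, -0.0, -0.0]
ft_force: [1.1, -0.3, -5.3]
grip_width: 0.604
grasp_force: 65.0
```

Call:
{"op": "apply_moves", "data": {
  "rows": [
    {"x": -30,"y": 0,"z": 0,"ax": 0,"ay": 0,"az": 0,"gripper": 1},
    {"x": -30,"y": 0,"z": 0,"ax": 0,"ay": 0,"az": 0,"gripper": 1},
    {"x": -15,"y": 0,"z": 0,"ax": 0,"ay": 0,"az": 0,"gripper": 1},
    {"x": 0,"y": 0,"z": 0,"ax": 0,"ay": 0,"az": 0,"gripper": 1},
    {"x": 0,"y": 0,"z": 0,"ax": 0,"ay": 0,"az": 0,"gripper": 1}
  ]
}}

```text
clock: 11.87
position: [0.4287, -0.1609, 0.2022]
ee_rot: [0.708, 0.707, 0.0, -0.001]
ft_force: [-0.5, 0.7, -6.3]
grip_width: 0.602
grasp_force: 65.0
```

Call:
{"op": "apply_moves", "data": {
  "rows": [
    {"x": 0,"y": 0,"z": 15,"ax": 0,"ay": 0,"az": 0,"gripper": 1},
    {"x": 0,"y": 0,"z": 13,"ax": 0,"ay": 0,"az": 0,"gripper": 1},
    {"x": 0,"y": 0,"z": 6,"ax": 0,"ay": 0,"az": 0,"gripper": 1},
    {"x": 0,"y": 0,"z": 3,"ax": 0,"ay": 0,"az": 0,"gripper": 1},
    {"x": 0,"y": 0,"z": 2,"ax": 0,"ay": 0,"az": 0,"gripper": 1}
  ]
}}

```text
clock: 12.28
position: [0.4295, -0.1602, 0.1637]
ee_rot: [0.707, 0.708, 0.0, 0.0]
ft_force: [-2.3, 0.4, 10.7]
grip_width: 0.606
grasp_force: 66.5
```

Call:
{"op": "apply_moves", "data": {
  "rows": [
    {"x": 0,"y": 0,"z": 0,"ax": 0,"ay": 0,"az": 0,"gripper": 1},
    {"x": 0,"y": 0,"z": 0,"ax": 0,"ay": 0,"az": 0,"gripper": 1},
    {"x": 0,"y": 0,"z": 0,"ax": 0,"ay": 0,"az": 0,"gripper": 1}
  ]
}}

```text
clock: 12.53
position: [0.4295, -0.1607, 0.1639]
ee_rot: [0.707, 0.707, 0.0, 0.0]
ft_force: [-1.8, 1.0, -0.1]
grip_width: 0.601
grasp_force: 65.4
```

Call:
{"op": "apply_moves", "data": {
  "rows": [
    {"x": 0,"y": 0,"z": 0,"ax": 0,"ay": 0,"az": 0,"gripper": 0.3},
    {"x": 0,"y": 0,"z": 0,"ax": 0,"ay": 0,"az": 0,"gripper": 0},
    {"x": 0,"y": 0,"z": 0,"ax": 0,"ay": 0,"az": 0,"gripper": 0},
    {"x": 0,"y": 0,"z": 0,"ax": 0,"ay": 0,"az": 0,"gripper": 0},
    {"x": 0,"y": 0,"z": -10,"ax": 0,"ay": 0,"az": 0,"gripper": 0}
  ]
}}

```text
clock: 12.95
position: [0.4284, -0.1606, 0.1724]
ee_rot: [0.707, 0.707, -0.0, -0.001]
ft_force: [0.3, -0.1, -1.4]
grip_width: 1.004
grasp_force: 0.0
```

Call:
{"op": "apply_moves", "data": {
  "rows": [
    {"x": 0,"y": 0,"z": -25,"ax": 0,"ay": 0,"az": 0,"gripper": 0},
    {"x": 0,"y": 0,"z": -25,"ax": 0,"ay": 0,"az": 0,"gripper": 0},
    {"x": 0,"y": 0,"z": -5,"ax": 0,"ay": 0,"az": 0,"gripper": 0},
    {"x": 17,"y": 0,"z": 0,"ax": 0,"ay": 0,"az": 0,"gripper": 0},
    {"x": 34,"y": 0,"z": 0,"ax": 0,"ay": 0,"az": 0,"gripper": 0}
  ]
}}

```text
clock: 13.37
position: [0.4293, -0.1125, 0.2293]
ee_rot: [0.709, 0.705, 0.0, 0.001]
ft_force: [0.4, 0.8, -0.1]
grip_width: 1.003
grasp_force: 0.0
```

Call:
{"op": "apply_moves", "data": {
  "rows": [
    {"x": 34,"y": 8,"z": 0,"ax": 0,"ay": 0,"az": 0,"gripper": 0.6},
    {"x": 34,"y": 10,"z": 0,"ax": 0,"ay": 0,"az": 0,"gripper": 0.6},
    {"x": 34,"y": 10,"z": 0,"ax": 0,"ay": 0,"az": 0,"gripper": 0.6},
    {"x": 34,"y": 10,"z": 0,"ax": 0,"ay": 0,"az": 0,"gripper": 0.6},
    {"x": 34,"y": 10,"z": 0,"ax": 0,"ay": 0,"az": 0,"gripper": 0.6}
  ]
}}

```text
clock: 13.78
position: [0.4775, 0.0618, 0.2291]
ee_rot: [0.707, 0.707, 0.0, 0.001]
ft_force: [1.4, -0.9, 0.2]
grip_width: 0.401
grasp_force: 0.0
```

Call:
{"op": "apply_moves", "data": {
  "rows": [
    {"x": 34,"y": 10,"z": 0,"ax": 0,"ay": 0,"az": 0,"gripper": 0.6},
    {"x": 34,"y": 10,"z": 0,"ax": 0,"ay": 0,"az": 0,"gripper": 0.6},
    {"x": 34,"y": 10,"z": 0,"ax": 0,"ay": 0,"az": 0,"gripper": 0.6},
    {"x": 17,"y": 0,"z": 0,"ax": 0,"ay": 0,"az": 0,"gripper": 0.6},
    {"x": 0,"y": 0,"z": 0,"ax": 0,"ay": 0,"az": -1.4,"gripper": 0.6}
  ]
}}

```text
clock: 14.2
position: [0.5064, 0.1841, 0.2287]
ee_rot: [0.696, 0.718, 0.001, -0.001]
ft_force: [0.4, 1.3, 0.2]
grip_width: 0.399
grasp_force: 0.0
```

Call:
{"op": "apply_moves", "data": {
  "rows": [
    {"x": 0,"y": 0,"z": 25,"ax": 0,"ay": 0,"az": 0,"gripper": 0.6},
    {"x": 0,"y": 0,"z": 25,"ax": 0,"ay": 0,"az": 0,"gripper": 0.6},
    {"x": 0,"y": 0,"z": 25,"ax": 0,"ay": 0,"az": 0,"gripper": 0.6},
    {"x": 0,"y": 0,"z": 0,"ax": 0,"ay": 0,"az": 0,"gripper": 0.6},
    {"x": 0,"y": 0,"z": 0,"ax": 0,"ay": 0,"az": 0,"gripper": 0.6}
  ]
}}

```text
clock: 14.62
position: [0.5067, 0.1784, 0.1532]
ee_rot: [0.698, 0.716, -0.001, -0.0]
ft_force: [0.1, 0.5, 0.1]
grip_width: 0.4
grasp_force: 0.0
```

```bash
python3 - <<'E'
from h import *
s=camera("scene"); crop(s,190,160,160,120,5,"s3.png"); o=get_obs(); print(o["position"],o["grip_width"])
E
```

```text
[0.50756191 0.1789201  0.15449662] 0.39567260192093406
```

View pics/s3.png

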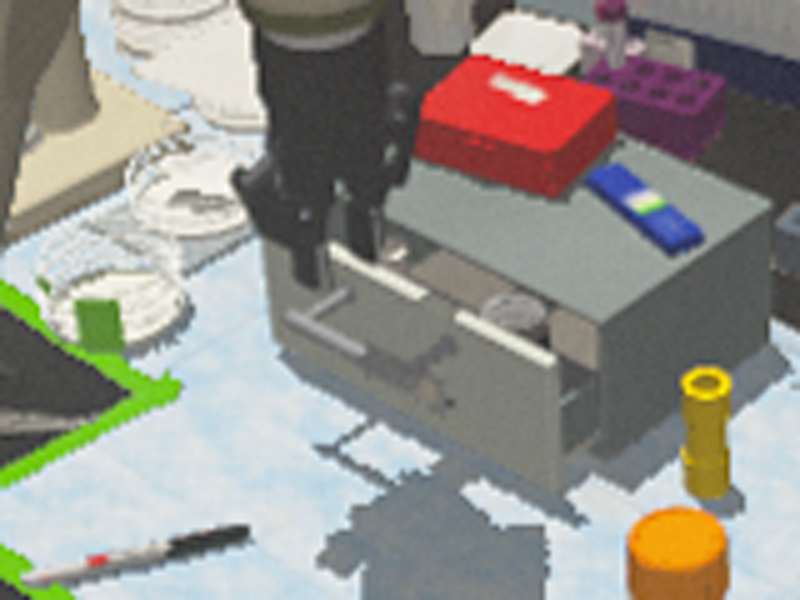

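Fingertips are near crop (310,280) and (365,250). The handle bar runs from (290,315) to about (362,350).

```bash
python3 - <<'E'
from h import *
s=camera("scene")
for u,v in((290,315),(360,350)): print(back(s,190+u/5-.4,160+v/5-.4,.085))
# tip midpoints as projected if TCP at current and at grasp
print((proj(s,[[.5076,.1789,.0665],[.5076-.017,.1789,.1435],[.5076+.017,.1789,.1435],[.507,.18,.085],[.507,.23,.085],[.507,.13,.085]])-[190,160])*5)
E
```

```text
[0.505  0.2313 0.085 ]
[0.5086 0.1725 0.085 ]
[[352.  369. ]
 [320.5 278. ]
 [362.5 253. ]
 [347.5 344.5]
 [292.  312.5]
 [405.  377. ]]
```

Call:
{"op": "apply_moves", "data": {
  "rows": [
    {"x": 0,"y": 0,"z": 25,"ax": 0,"ay": 0,"az": 0,"gripper": 0.6},
    {"x": 0,"y": 0,"z": 15,"ax": 0,"ay": 0,"az": 0,"gripper": 0.6},
    {"x": 0,"y": 0,"z": 10,"ax": 0,"ay": 0,"az": 0,"gripper": 0.6},
    {"x": 0,"y": 0,"z": 10,"ax": 0,"ay": 0,"az": 0,"gripper": 0.6},
    {"x": 0,"y": 0,"z": 0,"ax": 0,"ay": 0,"az": 0,"gripper": 0.6}
  ]
}}

```text
clock: 15.13
position: [0.5069, 0.1789, 0.0926]
ee_rot: [0.698, 0.716, -0.0, -0.0]
ft_force: [-0.6, 0.1, -0.5]
grip_width: 0.398
grasp_force: 0.0
```

Call:
{"op": "apply_moves", "data": {
  "rows": [
    {"x": 0,"y": 0,"z": 13,"ax": 0,"ay": 0,"az": 0,"gripper": 0.6},
    {"x": 0,"y": 0,"z": 0,"ax": 0,"ay": 0,"az": 0,"gripper": 0.75},
    {"x": 0,"y": 0,"z": 0,"ax": 0,"ay": 0,"az": 0,"gripper": 0.85},
    {"x": 0,"y": 0,"z": 0,"ax": 0,"ay": 0,"az": 0,"gripper": 1},
    {"x": 0,"y": 0,"z": 0,"ax": 0,"ay": 0,"az": 0,"gripper": 1}
  ]
}}

```text
clock: 15.55
position: [0.5073, 0.1792, 0.0806]
ee_rot: [0.698, 0.716, 0.0, 0.0]
ft_force: [1.6, -0.0, -3.1]
grip_width: 0.098
grasp_force: 58.5
```

Call:
{"op": "apply_moves", "data": {
  "rows": [
    {"x": 0,"y": -2,"z": 0,"ax": 0,"ay": 0,"az": 0,"gripper": 1},
    {"x": 0,"y": -4,"z": 0,"ax": 0,"ay": 0,"az": 0,"gripper": 1},
    {"x": 0,"y": -6,"z": 0,"ax": 0,"ay": 0,"az": 0,"gripper": 1},
    {"x": 0,"y": -8,"z": 0,"ax": 0,"ay": 0,"az": 0,"gripper": 1},
    {"x": 0,"y": -8,"z": 0,"ax": 0,"ay": 0,"az": 0,"gripper": 1}
  ]
}}

```text
clock: 15.97
position: [0.4785, 0.1783, 0.0805]
ee_rot: [0.698, 0.716, -0.0, 0.0]
ft_force: [0.2, -1.8, 3.0]
grip_width: 0.103
grasp_force: 59.2
```

Call:
{"op": "apply_moves", "data": {
  "rows": [
    {"x": 0,"y": -8,"z": 0,"ax": 0,"ay": 0,"az": 0,"gripper": 1},
    {"x": 0,"y": -8,"z": 0,"ax": 0,"ay": 0,"az": 0,"gripper": 1},
    {"x": 0,"y": -8,"z": 0,"ax": 0,"ay": 0,"az": 0,"gripper": 1},
    {"x": 0,"y": -8,"z": 0,"ax": 0,"ay": 0,"az": 0,"gripper": 1},
    {"x": 0,"y": -8,"z": 0,"ax": 0,"ay": 0,"az": 0,"gripper": 1}
  ]
}}

```text
clock: 16.38
position: [0.4386, 0.1771, 0.0805]
ee_rot: [0.698, 0.716, -0.0, 0.0]
ft_force: [1.0, -5.2, 4.8]
grip_width: 0.1
grasp_force: 59.4
```

Call:
{"op": "apply_moves", "data": {
  "rows": [
    {"x": 0,"y": -6,"z": 0,"ax": 0,"ay": 0,"az": 0,"gripper": 1},
    {"x": 0,"y": -5,"z": 0,"ax": 0,"ay": 0,"az": 0,"gripper": 1},
    {"x": 0,"y": -3,"z": 0,"ax": 0,"ay": 0,"az": 0,"gripper": 1},
    {"x": 0,"y": -1,"z": 0,"ax": 0,"ay": 0,"az": 0,"gripper": 1},
    {"x": 0,"y": 0,"z": 0,"ax": 0,"ay": 0,"az": 0,"gripper": 1}
  ]
}}

```text
clock: 16.8
position: [0.4235, 0.1766, 0.0804]
ee_rot: [0.698, 0.716, -0.001, 0.0]
ft_force: [-0.5, -6.4, 7.9]
grip_width: 0.103
grasp_force: 59.8
```

Call:
{"op": "apply_moves", "data": {
  "rows": [
    {"x": 0,"y": 0,"z": 0,"ax": 0,"ay": 0,"az": 0,"gripper": 1},
    {"x": 0,"y": 0,"z": 0,"ax": 0,"ay": 0,"az": 0,"gripper": 1}
  ]
}}

```text
clock: 16.97
position: [0.4236, 0.1766, 0.0804]
ee_rot: [0.698, 0.716, -0.001, 0.0]
ft_force: [-1.0, -6.5, 7.5]
grip_width: 0.107
grasp_force: 59.8
```

Call:
{"op": "apply_moves", "data": {
  "rows": [
    {"x": 0,"y": 0,"z": 0,"ax": 0,"ay": 0,"az": 0,"gripper": 0.6},
    {"x": 0,"y": 0,"z": 0,"ax": 0,"ay": 0,"az": 0,"gripper": 0.6},
    {"x": 0,"y": 0,"z": 0,"ax": 0,"ay": 0,"az": 0,"gripper": 0.6},
    {"x": 0,"y": 0,"z": -15,"ax": 0,"ay": 0,"az": 0,"gripper": 0.6},
    {"x": 0,"y": 0,"z": -30,"ax": 0,"ay": 0,"az": 0,"gripper": 0.6}
  ]
}}

```text
clock: 17.38
position: [0.4218, 0.1768, 0.1232]
ee_rot: [0.698, 0.716, -0.002, -0.002]
ft_force: [1.0, -0.5, 0.6]
grip_width: 0.399
grasp_force: 0.0
```

Call:
{"op": "apply_moves", "data": {
  "rows": [
    {"x": 0,"y": 0,"z": -35,"ax": 0,"ay": 0,"az": 0,"gripper": 0.6},
    {"x": 0,"y": 0,"z": -35,"ax": 0,"ay": 0,"az": 0,"gripper": 0.6},
    {"x": 0,"y": 0,"z": -25,"ax": 0,"ay": 0,"az": 0,"gripper": 0.6},
    {"x": 0,"y": 0,"z": 0,"ax": 0,"ay": 0,"az": 0,"gripper": 0.6},
    {"x": 0,"y": 0,"z": 0,"ax": 0,"ay": 0,"az": 0,"gripper": 0.6}
  ]
}}

```text
clock: 17.8
position: [0.4246, 0.1777, 0.2212]
ee_rot: [0.698, 0.716, 0.001, 0.001]
ft_force: [0.2, -0.5, -1.3]
grip_width: 0.4
grasp_force: 0.0
```

```bash
python3 - <<'E'
from h import *
s=camera("scene"); crop(s,200,150,150,120,5,"s4.png"); t=camera("top"); crop(t,180,180,140,110,5,"t4.png"); o=get_obs(); print(o["position"],o["joint_pos"].round(2))
E
```

```text
[0.42359968 0.17705041 0.21935437] [ 0.5   0.04 -1.    1.87  0.04  1.25 -0.48]
```

View pics/s4.png

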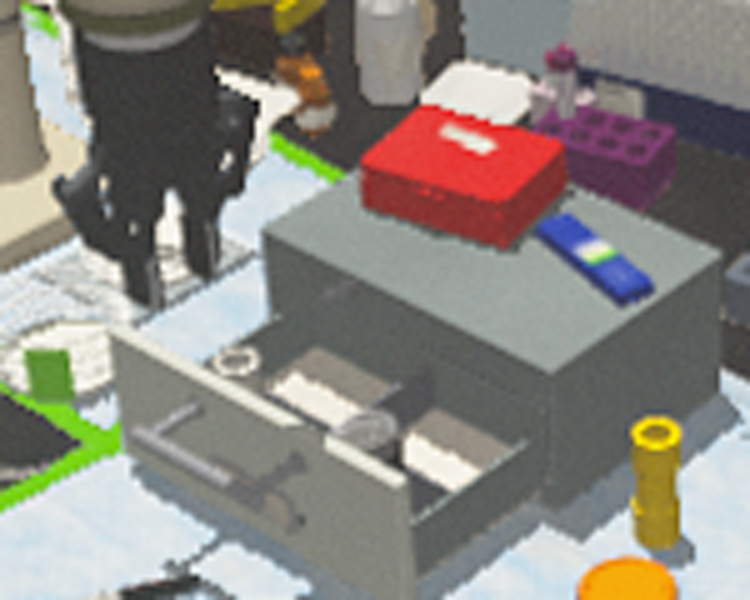

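View pics/t4.png

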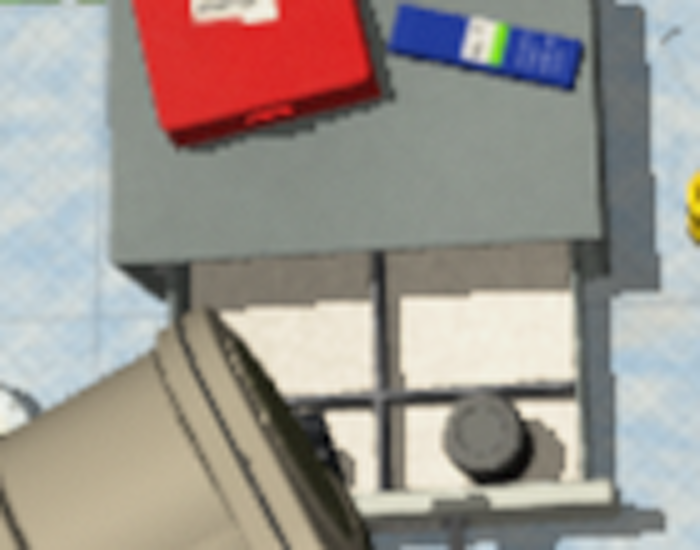

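The die stands upright in the left compartment at scene crop (237,360). The jar cap is at top crop (487,437).

```bash
python3 - <<'E'
from h import *
t=camera("top"); s=camera("scene")
print("jar",back(t,180+487/5-.4,180+437/5-.4,.094),back(s,200+366/5-.4,150+429/5-.4,.094),"die",back(s,200+237/5-.4,150+360/5-.4,.093))
print("front",back(t,180+375/5-.4,180+500/5-.4,.105),back(t,180+613/5-.4,180+490/5-.4,.105), "chest",back(t,180+115/5,180+262/5,.112),back(t,180+605/5,180+238/5,.112))
E
```

```text
jar [0.5032 0.119  0.094 ] [0.5028 0.1171 0.094 ] die [0.5004 0.2279 0.093 ]
front [0.4716 0.1741 0.105 ] [0.4738 0.0553 0.105 ] chest [0.5935 0.3043 0.112 ] [0.5996 0.0559 0.112 ]
```

Call:
{"op": "apply_moves", "data": {
  "rows": [
    {"x": -30,"y": 26,"z": 0,"ax": 0,"ay": 0,"az": 0,"gripper": 0.25},
    {"x": -31,"y": 26,"z": 0,"ax": 0,"ay": 0,"az": 0,"gripper": 0.25},
    {"x": 0,"y": 26,"z": 0,"ax": 0,"ay": 0,"az": 0,"gripper": 0.25},
    {"x": 0,"y": 0,"z": 0,"ax": 0,"ay": 0,"az": 7,"gripper": 0.25},
    {"x": 0,"y": 0,"z": 0,"ax": 0,"ay": 0,"az": 7,"gripper": 0.25}
  ]
}}

```text
clock: 18.42
position: [0.504, 0.1176, 0.2183]
ee_rot: [0.782, 0.623, -0.001, -0.002]
ft_force: [-0.6, -0.4, -0.2]
grip_width: 0.753
grasp_force: 0.0
```

Call:
{"op": "apply_moves", "data": {
  "rows": [
    {"x": 0,"y": 0,"z": 0,"ax": 0,"ay": 0,"az": 7,"gripper": 0.25},
    {"x": 0,"y": 0,"z": 0,"ax": 0,"ay": 0,"az": 7,"gripper": 0.25},
    {"x": 0,"y": 0,"z": 0,"ax": 0,"ay": 0,"az": 7,"gripper": 0.25},
    {"x": 0,"y": 0,"z": 0,"ax": 0,"ay": 0,"az": 7,"gripper": 0.25},
    {"x": 0,"y": 0,"z": 0,"ax": 0,"ay": 0,"az": 7,"gripper": 0.25}
  ]
}}

```text
clock: 18.83
position: [0.5031, 0.1182, 0.219]
ee_rot: [0.933, 0.359, -0.001, -0.0]
ft_force: [-0.2, 0.4, 0.1]
grip_width: 0.75
grasp_force: 0.0
```

Call:
{"op": "apply_moves", "data": {
  "rows": [
    {"x": 0,"y": 0,"z": 0,"ax": 0,"ay": 0,"az": 7,"gripper": 0.25},
    {"x": 0,"y": 0,"z": 0,"ax": 0,"ay": 0,"az": 7,"gripper": 0.25},
    {"x": 0,"y": 0,"z": 0,"ax": 0,"ay": 0,"az": 7,"gripper": 0.25},
    {"x": 0,"y": 0,"z": 0,"ax": 0,"ay": 0,"az": 7,"gripper": 0.25},
    {"x": 0,"y": 0,"z": 0,"ax": 0,"ay": 0,"az": 6,"gripper": 0.25}
  ]
}}

```text
clock: 19.25
position: [0.5031, 0.1182, 0.219]
ee_rot: [0.998, 0.07, -0.001, -0.0]
ft_force: [-0.4, -0.4, 0.1]
grip_width: 0.752
grasp_force: 0.0
```

Call:
{"op": "apply_moves", "data": {
  "rows": [
    {"x": 0,"y": 0,"z": 25,"ax": 0,"ay": 0,"az": 0,"gripper": 0.25},
    {"x": 0,"y": 0,"z": 25,"ax": 0,"ay": 0,"az": 0,"gripper": 0.25},
    {"x": 0,"y": 0,"z": 20,"ax": 0,"ay": 0,"az": 0,"gripper": 0.25},
    {"x": 0,"y": 0,"z": 0,"ax": 0,"ay": 0,"az": 0,"gripper": 0.25},
    {"x": 0,"y": 0,"z": 0,"ax": 0,"ay": 0,"az": 0,"gripper": 0.25}
  ]
}}

```text
clock: 19.67
position: [0.5027, 0.1182, 0.1492]
ee_rot: [0.997, 0.074, -0.002, -0.0]
ft_force: [-0.4, -0.2, 0.0]
grip_width: 0.751
grasp_force: 0.0
```

```bash
python3 - <<'E'
from h import *
s=camera("scene"); crop(s,210,170,110,110,5,"s5.png"); o=get_obs(); print(o["position"],o["ee_rot"].round(3),o["joint_pos"].round(2))
E
```

```text
[0.50353159 0.11841546 0.150479  ] [ 0.997  0.074 -0.    -0.   ] [ 0.35  0.25 -0.75  1.83  0.19  1.14 -1.89]
```

View pics/s5.png

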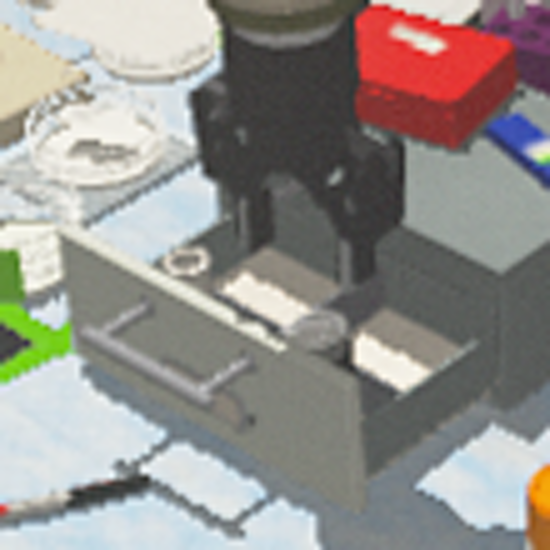

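The gripper is aligned above the jar cap at crop (318,325). It's still 7° short in yaw, so I'll finish the turn, lower and grip.

Call:
{"op": "apply_moves", "data": {
  "rows": [
    {"x": 0,"y": 0,"z": 0,"ax": 0,"ay": 0,"az": 7,"gripper": 0.25},
    {"x": 0,"y": 0,"z": 25,"ax": 0,"ay": 0,"az": 0,"gripper": 0.25},
    {"x": 0,"y": 0,"z": 20,"ax": 0,"ay": 0,"az": 0,"gripper": 0.25},
    {"x": 0,"y": 0,"z": 15,"ax": 0,"ay": 0,"az": 0,"gripper": 0.25},
    {"x": 0,"y": 0,"z": 0,"ax": 0,"ay": 0,"az": 0,"gripper": 0.25}
  ]
}}

```text
clock: 20.13
position: [0.5028, 0.1178, 0.089]
ee_rot: [1.0, 0.012, -0.001, 0.0]
ft_force: [-0.0, -0.7, 0.3]
grip_width: 0.752
grasp_force: 0.0
```

Call:
{"op": "apply_moves", "data": {
  "rows": [
    {"x": 0,"y": 0,"z": 10,"ax": 0,"ay": 0,"az": 0,"gripper": 0.25},
    {"x": 0,"y": 0,"z": 6,"ax": 0,"ay": 0,"az": 0,"gripper": 0.25},
    {"x": 0,"y": 0,"z": 0,"ax": 0,"ay": 0,"az": 0,"gripper": 0.25},
    {"x": 0,"y": 0,"z": 0,"ax": 0,"ay": 0,"az": 0,"gripper": 0.25}
  ]
}}

```text
clock: 20.47
position: [0.5039, 0.1182, 0.0748]
ee_rot: [1.0, 0.012, 0.0, -0.0]
ft_force: [0.6, -0.2, 0.1]
grip_width: 0.753
grasp_force: 0.0
```

Call:
{"op": "apply_moves", "data": {
  "rows": [
    {"x": 0,"y": 0,"z": 0,"ax": 0,"ay": 0,"az": 0,"gripper": 0.4},
    {"x": 0,"y": 0,"z": 0,"ax": 0,"ay": 0,"az": 0,"gripper": 0.45},
    {"x": 0,"y": 0,"z": 0,"ax": 0,"ay": 0,"az": 0,"gripper": 0.5},
    {"x": 0,"y": 0,"z": 0,"ax": 0,"ay": 0,"az": 0,"gripper": 0.6},
    {"x": 0,"y": 0,"z": 0,"ax": 0,"ay": 0,"az": 0,"gripper": 1}
  ],
  "newtons": 40
}}

```text
clock: 20.88
position: [0.5042, 0.1186, 0.0751]
ee_rot: [1.0, 0.012, 0.001, -0.0]
ft_force: [-0.9, 1.5, 6.4]
grip_width: 0.488
grasp_force: 39.5
```

Call:
{"op": "apply_moves", "data": {
  "rows": [
    {"x": 0,"y": 0,"z": 0,"ax": 0,"ay": 0,"az": 0,"gripper": 1},
    {"x": 0,"y": 0,"z": 0,"ax": 0,"ay": 0,"az": 0,"gripper": 1}
  ]
}}

```text
clock: 21.05
position: [0.5042, 0.1186, 0.0751]
ee_rot: [1.0, 0.012, 0.001, -0.0]
ft_force: [-0.7, 2.0, 6.4]
grip_width: 0.488
grasp_force: 39.5
```

Call:
{"op": "apply_moves", "data": {
  "rows": [
    {"x": 0,"y": 0,"z": -5,"ax": 0,"ay": 0,"az": 0,"gripper": 1},
    {"x": 0,"y": 0,"z": -15,"ax": 0,"ay": 0,"az": 0,"gripper": 1},
    {"x": 0,"y": 0,"z": -25,"ax": 0,"ay": 0,"az": 0,"gripper": 1},
    {"x": 0,"y": 0,"z": -30,"ax": 0,"ay": 0,"az": 0,"gripper": 1},
    {"x": 0,"y": 0,"z": -30,"ax": 0,"ay": 0,"az": 0,"gripper": 1}
  ]
}}

```text
clock: 21.47
position: [0.5029, 0.1178, 0.1802]
ee_rot: [1.0, 0.012, -0.001, 0.0]
ft_force: [0.6, 0.7, -1.4]
grip_width: 0.49
grasp_force: 40.4
```

Call:
{"op": "apply_moves", "data": {
  "rows": [
    {"x": 0,"y": 0,"z": -25,"ax": 0,"ay": 0,"az": 0,"gripper": 1},
    {"x": 2,"y": 10,"z": 0,"ax": 0,"ay": 0,"az": 0,"gripper": 1},
    {"x": 5,"y": 20,"z": 0,"ax": 0,"ay": 0,"az": 0,"gripper": 1},
    {"x": 8,"y": 30,"z": 0,"ax": 0,"ay": 0,"az": 0,"gripper": 1},
    {"x": 8,"y": 30,"z": 0,"ax": 0,"ay": 0,"az": 0,"gripper": 1}
  ]
}}

```text
clock: 21.88
position: [0.5286, 0.0277, 0.2041]
ee_rot: [1.0, 0.013, -0.0, 0.0]
ft_force: [0.7, -0.5, -0.9]
grip_width: 0.487
grasp_force: 40.4
```

Call:
{"op": "apply_moves", "data": {
  "rows": [
    {"x": 8,"y": 30,"z": 0,"ax": 0,"ay": 0,"az": 0,"gripper": 1},
    {"x": 8,"y": 30,"z": 0,"ax": 0,"ay": 0,"az": 0,"gripper": 1},
    {"x": 8,"y": 30,"z": 0,"ax": 0,"ay": 0,"az": 0,"gripper": 1},
    {"x": 8,"y": 30,"z": 0,"ax": 0,"ay": 0,"az": 0,"gripper": 1},
    {"x": 8,"y": 30,"z": 0,"ax": 0,"ay": 0,"az": 0,"gripper": 1}
  ]
}}

```text
clock: 22.3
position: [0.5721, -0.1224, 0.2036]
ee_rot: [1.0, 0.012, -0.001, 0.0]
ft_force: [-0.1, 0.1, -1.0]
grip_width: 0.485
grasp_force: 40.4
```

Call:
{"op": "apply_moves", "data": {
  "rows": [
    {"x": 8,"y": 30,"z": 0,"ax": 0,"ay": 0,"az": 0,"gripper": 1},
    {"x": 8,"y": 30,"z": 0,"ax": 0,"ay": 0,"az": 0,"gripper": 1},
    {"x": 8,"y": 30,"z": 0,"ax": 0,"ay": 0,"az": 0,"gripper": 1},
    {"x": 8,"y": 30,"z": 0,"ax": 0,"ay": 0,"az": 0,"gripper": 1},
    {"x": 8,"y": 30,"z": 0,"ax": 0,"ay": 0,"az": 0,"gripper": 1}
  ]
}}

```text
clock: 22.72
position: [0.6157, -0.2713, 0.2034]
ee_rot: [1.0, 0.012, -0.001, -0.0]
ft_force: [1.2, 0.3, -1.1]
grip_width: 0.487
grasp_force: 40.4
```

Call:
{"op": "apply_moves", "data": {
  "rows": [
    {"x": 3,"y": 12,"z": 0,"ax": 0,"ay": 0,"az": 0,"gripper": 1},
    {"x": 0,"y": 0,"z": 20,"ax": 0,"ay": 0,"az": 0,"gripper": 1},
    {"x": 0,"y": 0,"z": 20,"ax": 0,"ay": 0,"az": 0,"gripper": 1},
    {"x": 0,"y": 0,"z": 20,"ax": 0,"ay": 0,"az": 0,"gripper": 1},
    {"x": 0,"y": 0,"z": 0,"ax": 0,"ay": 0,"az": 0,"gripper": 1}
  ]
}}

```text
clock: 23.13
position: [0.6168, -0.2806, 0.139]
ee_rot: [1.0, 0.012, -0.004, -0.002]
ft_force: [-0.4, 0.1, -2.0]
grip_width: 0.488
grasp_force: 40.5
```

```bash
python3 - <<'E'
from h import *
t=camera("top");s=camera("scene"); o=get_obs(); print(o["position"])
a=cv2.resize(s["color"][240:330,350:470,::-1],None,fx=5,fy=5,interpolation=2); cv2.imwrite("pics/s6.png",a)
crop(t,370,180,120,100,5,"t6.png")
p=o["position"]
print((proj(s,[[.6205,-.281,.03],[p[0],p[1],.03]])-[350,240])*5)
E
```

```text
[ 0.61885549 -0.28101649  0.14378202]
[[273.  256. ]
 [271.  257.5]]
```

View pics/s6.png

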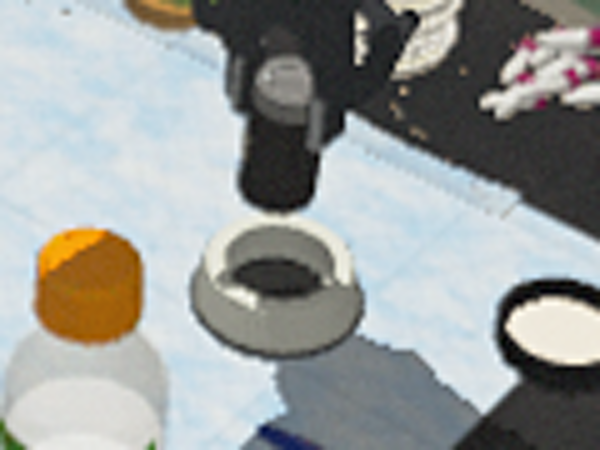

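The rim centre is at about crop (280,262) and the foot centre x is about 277. The jar hangs upright above at (280,150).

```bash
python3 - <<'E'
from h import *
t=camera("top");s=camera("scene")
for uv in((280,262),(278,260)): print(back(s,350+uv[0]/5-.4,240+uv[1]/5-.4,.03))
p=get_obs()["position"];print(p,(proj(s,[[p[0],p[1],p[2]-.061],[p[0],p[1],p[2]+.019]])-[350,240])*5)
g=cv2.cvtColor(t["color"],cv2.COLOR_RGB2GRAY)
E
```

```text
[ 0.6197 -0.2852  0.03  ]
[ 0.6203 -0.2834  0.03  ]
[ 0.6200448  -0.28126589  0.14582891] [[279.5 182.5]
 [289.5  68.5]]
```

View pics/t6.png

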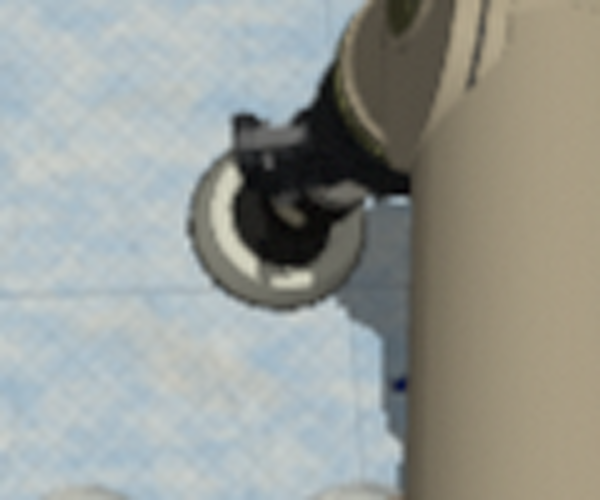

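The top view shows the base ring around (277,220) under the jar. I'll shift 2 mm right and lower.

Call:
{"op": "apply_moves", "data": {
  "rows": [
    {"x": 0,"y": 2,"z": 15,"ax": 0,"ay": 0,"az": 0,"gripper": 1},
    {"x": 0,"y": 0,"z": 20,"ax": 0,"ay": 0,"az": 0,"gripper": 1},
    {"x": 0,"y": 0,"z": 15,"ax": 0,"ay": 0,"az": 0,"gripper": 1},
    {"x": 0,"y": 0,"z": 10,"ax": 0,"ay": 0,"az": 0,"gripper": 1},
    {"x": 0,"y": 0,"z": 0,"ax": 0,"ay": 0,"az": 0,"gripper": 1}
  ]
}}

```text
clock: 23.75
position: [0.6183, -0.2829, 0.0818]
ee_rot: [1.0, 0.012, -0.002, -0.001]
ft_force: [-0.8, 0.2, -2.5]
grip_width: 0.491
grasp_force: 40.5
```

Call:
{"op": "apply_moves", "data": {
  "rows": [
    {"x": 0,"y": 0,"z": 8,"ax": 0,"ay": 0,"az": 0,"gripper": 1},
    {"x": 0,"y": 0,"z": 6,"ax": 0,"ay": 0,"az": 0,"gripper": 1},
    {"x": 0,"y": 0,"z": 0,"ax": 0,"ay": 0,"az": 0,"gripper": 1},
    {"x": 0,"y": 0,"z": 0,"ax": 0,"ay": 0,"az": 0,"gripper": 1},
    {"x": 0,"y": 0,"z": 0,"ax": 0,"ay": 0,"az": 0,"gripper": 1}
  ]
}}

```text
clock: 24.17
position: [0.6199, -0.2833, 0.0709]
ee_rot: [1.0, 0.012, 0.0, 0.0]
ft_force: [-0.2, 0.4, -0.7]
grip_width: 0.488
grasp_force: 40.5
```

Still about 4 mm to go.

Call:
{"op": "apply_moves", "data": {
  "rows": [
    {"x": 0,"y": 0,"z": 2,"ax": 0,"ay": 0,"az": 0,"gripper": 1},
    {"x": 0,"y": 0,"z": 1,"ax": 0,"ay": 0,"az": 0,"gripper": 1},
    {"x": 0,"y": 0,"z": 0,"ax": 0,"ay": 0,"az": 0,"gripper": 1},
    {"x": 0,"y": 0,"z": 0,"ax": 0,"ay": 0,"az": 0,"gripper": 1},
    {"x": 0,"y": 0,"z": 0,"ax": 0,"ay": 0,"az": 0,"gripper": 1}
  ]
}}

```text
clock: 24.58
position: [0.6196, -0.2832, 0.0674]
ee_rot: [1.0, 0.012, 0.0, 0.0]
ft_force: [0.3, 0.4, -0.9]
grip_width: 0.489
grasp_force: 40.6
```

Call:
{"op": "apply_moves", "data": {
  "rows": [
    {"x": 0,"y": 0,"z": 1,"ax": 0,"ay": 0,"az": 0,"gripper": 1},
    {"x": 0,"y": 0,"z": 0,"ax": 0,"ay": 0,"az": 0,"gripper": 1},
    {"x": 0,"y": 0,"z": 0,"ax": 0,"ay": 0,"az": 0,"gripper": 1}
  ]
}}

```text
clock: 24.83
position: [0.62, -0.2832, 0.0672]
ee_rot: [1.0, 0.012, 0.001, 0.0]
ft_force: [-1.2, 1.4, 4.6]
grip_width: 0.491
grasp_force: 40.8
```

Call:
{"op": "apply_moves", "data": {
  "rows": [
    {"x": 0,"y": 0,"z": 0,"ax": 0,"ay": 0,"az": 0,"gripper": 0.4},
    {"x": 0,"y": 0,"z": 0,"ax": 0,"ay": 0,"az": 0,"gripper": 0.25},
    {"x": 0,"y": 0,"z": 0,"ax": 0,"ay": 0,"az": 0,"gripper": 0.25},
    {"x": 0,"y": 0,"z": 0,"ax": 0,"ay": 0,"az": 0,"gripper": 0.25},
    {"x": 0,"y": 0,"z": -5,"ax": 0,"ay": 0,"az": 0,"gripper": 0.25}
  ]
}}

```text
clock: 25.25
position: [0.6189, -0.283, 0.0703]
ee_rot: [1.0, 0.012, -0.001, -0.0]
ft_force: [0.1, 0.0, -0.6]
grip_width: 0.751
grasp_force: 0.0
```

Call:
{"op": "apply_moves", "data": {
  "rows": [
    {"x": 0,"y": 0,"z": -20,"ax": 0,"ay": 0,"az": 0,"gripper": 0.25},
    {"x": 0,"y": 0,"z": -30,"ax": 0,"ay": 0,"az": 0,"gripper": 0.25},
    {"x": 0,"y": 0,"z": -35,"ax": 0,"ay": 0,"az": 0,"gripper": 0.25},
    {"x": 0,"y": 0,"z": -35,"ax": 0,"ay": 0,"az": 0,"gripper": 0.25},
    {"x": 0,"y": 0,"z": -30,"ax": 0,"ay": 0,"az": 0,"gripper": 0.25}
  ]
}}

```text
clock: 25.67
position: [0.6197, -0.2831, 0.2244]
ee_rot: [1.0, 0.012, 0.001, 0.0]
ft_force: [0.8, 0.4, 0.4]
grip_width: 0.751
grasp_force: 0.0
```

```bash
python3 - <<'E'
from h import *
s=camera("scene"); o=get_obs(); print(o["position"])
a=cv2.resize(s["color"][220:340,300:460,::-1],None,fx=4,fy=4,interpolation=2); cv2.imwrite("pics/s7.png",a)
E
```

```text
[ 0.62180167 -0.28369242  0.23108971]
```

View pics/s7.png

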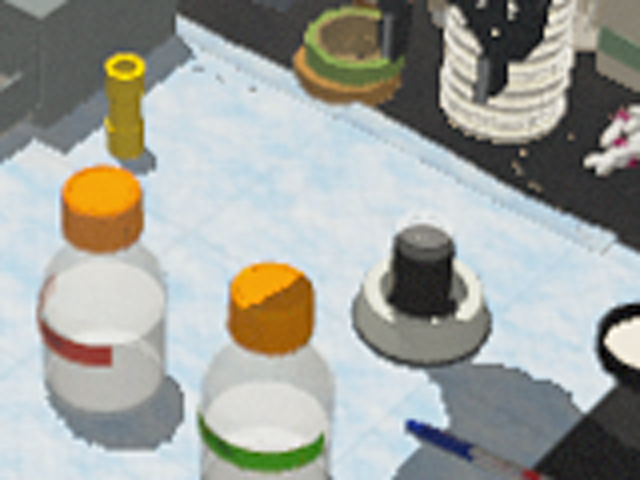

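The jar is seated upright in the base at (423,280), and both bottles stand upright. Next I'll shut the drawer.

Call:
{"op": "apply_moves", "data": {
  "rows": [
    {"x": 0,"y": 0,"z": 0,"ax": 0,"ay": 0,"az": -7,"gripper": 0.6},
    {"x": 0,"y": 0,"z": 0,"ax": 0,"ay": 0,"az": -7,"gripper": 0.6},
    {"x": 0,"y": 0,"z": 0,"ax": 0,"ay": 0,"az": -7,"gripper": 0.6},
    {"x": 0,"y": 0,"z": 0,"ax": 0,"ay": 0,"az": -7,"gripper": 0.6},
    {"x": 0,"y": 0,"z": 0,"ax": 0,"ay": 0,"az": -7,"gripper": 0.6}
  ]
}}

```text
clock: 26.13
position: [0.6195, -0.2832, 0.2215]
ee_rot: [0.949, 0.315, 0.0, 0.0]
ft_force: [0.4, -0.6, 0.3]
grip_width: 0.398
grasp_force: 0.0
```

Call:
{"op": "apply_moves", "data": {
  "rows": [
    {"x": 0,"y": 0,"z": 0,"ax": 0,"ay": 0,"az": -7,"gripper": 0.6},
    {"x": 0,"y": 0,"z": 0,"ax": 0,"ay": 0,"az": -7,"gripper": 0.6},
    {"x": 0,"y": 0,"z": 0,"ax": 0,"ay": 0,"az": -7,"gripper": 0.6},
    {"x": 0,"y": 0,"z": 0,"ax": 0,"ay": 0,"az": -7,"gripper": 0.6},
    {"x": 0,"y": 0,"z": 0,"ax": 0,"ay": 0,"az": -7,"gripper": 0.6}
  ]
}}

```text
clock: 26.55
position: [0.6195, -0.2832, 0.2214]
ee_rot: [0.81, 0.586, -0.0, 0.0]
ft_force: [0.1, -0.6, 0.8]
grip_width: 0.4
grasp_force: 0.0
```

Call:
{"op": "apply_moves", "data": {
  "rows": [
    {"x": 0,"y": 0,"z": 0,"ax": 0,"ay": 0,"az": -7,"gripper": 0.6},
    {"x": 0,"y": 0,"z": 0,"ax": 0,"ay": 0,"az": -7,"gripper": 0.6},
    {"x": 0,"y": 0,"z": 0,"ax": 0,"ay": 0,"az": -6,"gripper": 0.6},
    {"x": 15,"y": -6,"z": 0,"ax": 0,"ay": 0,"az": 0,"gripper": 0.6},
    {"x": 31,"y": -12,"z": 0,"ax": 0,"ay": 0,"az": 0,"gripper": 0.6}
  ]
}}

```text
clock: 26.97
position: [0.6001, -0.2412, 0.2204]
ee_rot: [0.7, 0.714, -0.0, 0.0]
ft_force: [1.1, -0.2, 0.5]
grip_width: 0.399
grasp_force: 0.0
```

Call:
{"op": "apply_moves", "data": {
  "rows": [
    {"x": 31,"y": -12,"z": 0,"ax": 0,"ay": 0,"az": 0,"gripper": 0.6},
    {"x": 31,"y": -12,"z": 0,"ax": 0,"ay": 0,"az": 0,"gripper": 0.6},
    {"x": 31,"y": -12,"z": 0,"ax": 0,"ay": 0,"az": 0,"gripper": 0.6},
    {"x": 31,"y": -12,"z": 0,"ax": 0,"ay": 0,"az": 0,"gripper": 0.6},
    {"x": 31,"y": -12,"z": 0,"ax": 0,"ay": 0,"az": 0,"gripper": 0.6}
  ]
}}

```text
clock: 27.38
position: [0.5358, -0.0828, 0.2214]
ee_rot: [0.698, 0.716, -0.0, 0.0]
ft_force: [1.3, 0.6, -0.4]
grip_width: 0.401
grasp_force: 0.0
```

Call:
{"op": "apply_moves", "data": {
  "rows": [
    {"x": 31,"y": -12,"z": 0,"ax": 0,"ay": 0,"az": 0,"gripper": 0.6},
    {"x": 31,"y": -12,"z": 0,"ax": 0,"ay": 0,"az": 0,"gripper": 0.6},
    {"x": 31,"y": -12,"z": 0,"ax": 0,"ay": 0,"az": 0,"gripper": 0.6},
    {"x": 31,"y": -12,"z": 0,"ax": 0,"ay": 0,"az": 0,"gripper": 0.6},
    {"x": 31,"y": -12,"z": 0,"ax": 0,"ay": 0,"az": 0,"gripper": 0.6}
  ]
}}

```text
clock: 27.8
position: [0.4719, 0.0706, 0.2214]
ee_rot: [0.698, 0.716, -0.0, 0.0]
ft_force: [1.4, 0.7, -0.7]
grip_width: 0.405
grasp_force: 0.0
```

Call:
{"op": "apply_moves", "data": {
  "rows": [
    {"x": 31,"y": -14,"z": 0,"ax": 0,"ay": 0,"az": 0,"gripper": 0.6},
    {"x": 31,"y": -14,"z": 0,"ax": 0,"ay": 0,"az": 0,"gripper": 0.6},
    {"x": 15,"y": -7,"z": 0,"ax": 0,"ay": 0,"az": 0,"gripper": 0.6},
    {"x": 0,"y": 0,"z": 0,"ax": 0,"ay": 0,"az": 0,"gripper": 0.6},
    {"x": 0,"y": 0,"z": 0,"ax": 0,"ay": 0,"az": 0,"gripper": 0.6}
  ]
}}

```text
clock: 28.22
position: [0.4357, 0.1459, 0.2215]
ee_rot: [0.698, 0.716, -0.0, 0.001]
ft_force: [-0.4, 0.4, -1.4]
grip_width: 0.399
grasp_force: 0.0
```

Call:
{"op": "apply_moves", "data": {
  "rows": [
    {"x": 0,"y": 0,"z": 0,"ax": 0,"ay": 0,"az": 0,"gripper": 0.6},
    {"x": 0,"y": 0,"z": 0,"ax": 0,"ay": 0,"az": 0,"gripper": 0.6}
  ]
}}

```text
clock: 28.38
position: [0.4364, 0.1443, 0.2212]
ee_rot: [0.699, 0.715, -0.0, -0.0]
ft_force: [-0.4, -0.9, 0.4]
grip_width: 0.405
grasp_force: 0.0
```

Call:
{"op": "apply_moves", "data": {
  "rows": [
    {"x": 33,"y": -12,"z": 0,"ax": 0,"ay": 0,"az": 0,"gripper": 0.6},
    {"x": 0,"y": 0,"z": 30,"ax": 0,"ay": 0,"az": 0,"gripper": 0.6},
    {"x": 0,"y": 0,"z": 30,"ax": 0,"ay": 0,"az": 0,"gripper": 0.6},
    {"x": 0,"y": 0,"z": 30,"ax": 0,"ay": 0,"az": 0,"gripper": 0.6},
    {"x": 0,"y": 0,"z": 0,"ax": 0,"ay": 0,"az": 0,"gripper": 0.6}
  ]
}}

```text
clock: 28.8
position: [0.4208, 0.176, 0.1267]
ee_rot: [0.699, 0.715, -0.003, -0.002]
ft_force: [-1.5, -1.1, -1.5]
grip_width: 0.404
grasp_force: 0.0
```

Call:
{"op": "apply_moves", "data": {
  "rows": [
    {"x": 0,"y": 0,"z": 0,"ax": 0,"ay": 0,"az": 0,"gripper": 0.6},
    {"x": 0,"y": 0,"z": 0,"ax": 0,"ay": 0,"az": 0,"gripper": 0.6},
    {"x": 0,"y": 0,"z": 0,"ax": 0,"ay": 0,"az": 0,"gripper": 0.6}
  ]
}}

```text
clock: 29.05
position: [0.4243, 0.1783, 0.1331]
ee_rot: [0.699, 0.716, 0.001, 0.001]
ft_force: [-0.6, 0.5, -0.2]
grip_width: 0.402
grasp_force: 0.0
```

Call:
{"op": "apply_moves", "data": {
  "rows": [
    {"x": 0,"y": 0,"z": 20,"ax": 0,"ay": 0,"az": 0,"gripper": 0.6},
    {"x": 0,"y": 0,"z": 15,"ax": 0,"ay": 0,"az": 0,"gripper": 0.6},
    {"x": 0,"y": 0,"z": 10,"ax": 0,"ay": 0,"az": 0,"gripper": 0.6},
    {"x": 0,"y": 0,"z": 7,"ax": 0,"ay": 0,"az": 0,"gripper": 0.6},
    {"x": 0,"y": 0,"z": 0,"ax": 0,"ay": 0,"az": 0,"gripper": 0.6}
  ]
}}

```text
clock: 29.47
position: [0.4231, 0.1779, 0.079]
ee_rot: [0.698, 0.716, -0.0, -0.0]
ft_force: [0.4, -0.2, 0.4]
grip_width: 0.399
grasp_force: 0.0
```

Call:
{"op": "apply_moves", "data": {
  "rows": [
    {"x": 0,"y": 0,"z": 0,"ax": 0,"ay": 0,"az": 0,"gripper": 0.75},
    {"x": 0,"y": 0,"z": 0,"ax": 0,"ay": 0,"az": 0,"gripper": 0.85},
    {"x": 0,"y": 0,"z": 0,"ax": 0,"ay": 0,"az": 0,"gripper": 1},
    {"x": 0,"y": 0,"z": 0,"ax": 0,"ay": 0,"az": 0,"gripper": 1},
    {"x": 0,"y": 0,"z": 0,"ax": 0,"ay": 0,"az": 0,"gripper": 1}
  ]
}}

```text
clock: 29.88
position: [0.4238, 0.1784, 0.0802]
ee_rot: [0.698, 0.716, 0.001, 0.001]
ft_force: [-0.7, -1.3, 6.7]
grip_width: 0.113
grasp_force: 39.2
```

Gripped. I'll push in gently.

Call:
{"op": "apply_moves", "data": {
  "rows": [
    {"x": 0,"y": 2,"z": 0,"ax": 0,"ay": 0,"az": 0,"gripper": 1},
    {"x": 0,"y": 4,"z": 0,"ax": 0,"ay": 0,"az": 0,"gripper": 1},
    {"x": 0,"y": 6,"z": 0,"ax": 0,"ay": 0,"az": 0,"gripper": 1},
    {"x": 0,"y": 8,"z": 0,"ax": 0,"ay": 0,"az": 0,"gripper": 1},
    {"x": 0,"y": 8,"z": 0,"ax": 0,"ay": 0,"az": 0,"gripper": 1}
  ]
}}

```text
clock: 30.3
position: [0.4519, 0.1792, 0.0802]
ee_rot: [0.698, 0.716, 0.001, 0.0]
ft_force: [-1.7, 1.3, 6.9]
grip_width: 0.112
grasp_force: 39.2
```

Call:
{"op": "apply_moves", "data": {
  "rows": [
    {"x": 0,"y": 8,"z": 0,"ax": 0,"ay": 0,"az": 0,"gripper": 1},
    {"x": 0,"y": 8,"z": 0,"ax": 0,"ay": 0,"az": 0,"gripper": 1},
    {"x": 0,"y": 8,"z": 0,"ax": 0,"ay": 0,"az": 0,"gripper": 1},
    {"x": 0,"y": 8,"z": 0,"ax": 0,"ay": 0,"az": 0,"gripper": 1},
    {"x": 0,"y": 8,"z": 0,"ax": 0,"ay": 0,"az": 0,"gripper": 1}
  ]
}}

```text
clock: 30.72
position: [0.4919, 0.1805, 0.0802]
ee_rot: [0.698, 0.716, 0.001, 0.0]
ft_force: [-2.1, 1.0, 6.4]
grip_width: 0.109
grasp_force: 39.2
```

Call:
{"op": "apply_moves", "data": {
  "rows": [
    {"x": 0,"y": 8,"z": 0,"ax": 0,"ay": 0,"az": 0,"gripper": 1},
    {"x": 0,"y": 8,"z": 0,"ax": 0,"ay": 0,"az": 0,"gripper": 1},
    {"x": 0,"y": 8,"z": 0,"ax": 0,"ay": 0,"az": 0,"gripper": 1},
    {"x": 0,"y": 6,"z": 0,"ax": 0,"ay": 0,"az": 0,"gripper": 1},
    {"x": 0,"y": 5,"z": 0,"ax": 0,"ay": 0,"az": 0,"gripper": 1}
  ]
}}

```text
clock: 31.13
position: [0.527, 0.1816, 0.0803]
ee_rot: [0.698, 0.716, 0.001, 0.0]
ft_force: [-1.2, 3.1, 7.1]
grip_width: 0.11
grasp_force: 39.3
```

Call:
{"op": "apply_moves", "data": {
  "rows": [
    {"x": 0,"y": 4,"z": 0,"ax": 0,"ay": 0,"az": 0,"gripper": 1},
    {"x": 0,"y": 3,"z": 0,"ax": 0,"ay": 0,"az": 0,"gripper": 1},
    {"x": 0,"y": 2,"z": 0,"ax": 0,"ay": 0,"az": 0,"gripper": 1},
    {"x": 0,"y": 1,"z": 0,"ax": 0,"ay": 0,"az": 0,"gripper": 1},
    {"x": 0,"y": 0,"z": 0,"ax": 0,"ay": 0,"az": 0,"gripper": 1}
  ]
}}

```text
clock: 31.55
position: [0.5368, 0.1819, 0.0803]
ee_rot: [0.698, 0.716, 0.001, 0.0]
ft_force: [1.5, 3.2, 4.5]
grip_width: 0.114
grasp_force: 39.1
```

Call:
{"op": "apply_moves", "data": {
  "rows": [
    {"x": 0,"y": 1,"z": 0,"ax": 0,"ay": 0,"az": 0,"gripper": 1},
    {"x": 0,"y": 1,"z": 0,"ax": 0,"ay": 0,"az": 0,"gripper": 1},
    {"x": 0,"y": 1,"z": 0,"ax": 0,"ay": 0,"az": 0,"gripper": 1},
    {"x": 0,"y": 0,"z": 0,"ax": 0,"ay": 0,"az": 0,"gripper": 1}
  ]
}}

```text
clock: 31.88
position: [0.5396, 0.182, 0.0803]
ee_rot: [0.698, 0.716, 0.001, 0.0]
ft_force: [-0.6, 3.1, 6.3]
grip_width: 0.112
grasp_force: 39.2
```

Not at the stop yet, so I'll keep going 1 mm at a time.

Call:
{"op": "apply_moves", "data": {
  "rows": [
    {"x": 0,"y": 1,"z": 0,"ax": 0,"ay": 0,"az": 0,"gripper": 1},
    {"x": 0,"y": 1,"z": 0,"ax": 0,"ay": 0,"az": 0,"gripper": 1},
    {"x": 0,"y": 0,"z": 0,"ax": 0,"ay": 0,"az": 0,"gripper": 1}
  ]
}}

```text
clock: 32.13
position: [0.5416, 0.182, 0.0803]
ee_rot: [0.698, 0.716, 0.001, 0.0]
ft_force: [0.1, 2.8, 5.5]
grip_width: 0.107
grasp_force: 39.2
```

Call:
{"op": "apply_moves", "data": {
  "rows": [
    {"x": 0,"y": 1,"z": 0,"ax": 0,"ay": 0,"az": 0,"gripper": 1},
    {"x": 0,"y": 1,"z": 0,"ax": 0,"ay": 0,"az": 0,"gripper": 1},
    {"x": 0,"y": 0,"z": 0,"ax": 0,"ay": 0,"az": 0,"gripper": 1}
  ]
}}

```text
clock: 32.38
position: [0.5436, 0.1821, 0.0803]
ee_rot: [0.698, 0.716, 0.001, 0.0]
ft_force: [-0.4, 3.1, 5.1]
grip_width: 0.111
grasp_force: 39.2
```

Call:
{"op": "apply_moves", "data": {
  "rows": [
    {"x": 0,"y": 1,"z": 0,"ax": 0,"ay": 0,"az": 0,"gripper": 1},
    {"x": 0,"y": 1,"z": 0,"ax": 0,"ay": 0,"az": 0,"gripper": 1},
    {"x": 0,"y": 0,"z": 0,"ax": 0,"ay": 0,"az": 0,"gripper": 1}
  ]
}}

```text
clock: 32.63
position: [0.5451, 0.1822, 0.0803]
ee_rot: [0.698, 0.716, 0.001, -0.0]
ft_force: [-3.0, 2.9, 7.6]
grip_width: 0.116
grasp_force: 39.5
```

Call:
{"op": "apply_moves", "data": {
  "rows": [
    {"x": 0,"y": 1,"z": 0,"ax": 0,"ay": 0,"az": 0,"gripper": 1},
    {"x": 0,"y": 1,"z": 0,"ax": 0,"ay": 0,"az": 0,"gripper": 1},
    {"x": 0,"y": 0,"z": 0,"ax": 0,"ay": 0,"az": 0,"gripper": 1}
  ]
}}

```text
clock: 32.88
position: [0.5452, 0.1822, 0.0802]
ee_rot: [0.698, 0.716, -0.001, -0.001]
ft_force: [-12.8, 0.2, 16.3]
grip_width: 0.11
grasp_force: 40.4
```

Call:
{"op": "apply_moves", "data": {
  "rows": [
    {"x": 0,"y": -2,"z": 0,"ax": 0,"ay": 0,"az": 0,"gripper": 1},
    {"x": 0,"y": 0,"z": 0,"ax": 0,"ay": 0,"az": 0,"gripper": 0.6},
    {"x": 0,"y": 0,"z": 0,"ax": 0,"ay": 0,"az": 0,"gripper": 0.6},
    {"x": 0,"y": 0,"z": 0,"ax": 0,"ay": 0,"az": 0,"gripper": 0.6},
    {"x": 0,"y": 0,"z": -15,"ax": 0,"ay": 0,"az": 0,"gripper": 0.6}
  ]
}}

```text
clock: 33.3
position: [0.5438, 0.1799, 0.0922]
ee_rot: [0.699, 0.716, -0.002, -0.001]
ft_force: [-1.0, -1.9, -0.5]
grip_width: 0.396
grasp_force: 0.0
```

Call:
{"op": "apply_moves", "data": {
  "rows": [
    {"x": 0,"y": 0,"z": -35,"ax": 0,"ay": 0,"az": 0,"gripper": 0.6},
    {"x": 0,"y": 0,"z": -38,"ax": 0,"ay": 0,"az": 0,"gripper": 0.6},
    {"x": 0,"y": 0,"z": -38,"ax": 0,"ay": 0,"az": 0,"gripper": 0.6},
    {"x": 0,"y": 0,"z": -36,"ax": 0,"ay": 0,"az": 1.4,"gripper": 0.3},
    {"x": 0,"y": 0,"z": 0,"ax": 0,"ay": 0,"az": 0,"gripper": 0}
  ]
}}

```text
clock: 33.72
position: [0.5472, 0.1829, 0.2495]
ee_rot: [0.707, 0.707, 0.004, 0.002]
ft_force: [0.4, 0.7, -0.0]
grip_width: 0.668
grasp_force: 0.0
```

Call:
{"op": "apply_moves", "data": {
  "rows": [
    {"x": -31,"y": -10,"z": 0,"ax": 0,"ay": 0,"az": 0,"gripper": 0},
    {"x": -31,"y": -10,"z": 0,"ax": 0,"ay": 0,"az": 0,"gripper": 0},
    {"x": -31,"y": -10,"z": 0,"ax": 0,"ay": 0,"az": 0,"gripper": 0},
    {"x": -31,"y": -10,"z": 0,"ax": 0,"ay": 0,"az": 0,"gripper": 0},
    {"x": -31,"y": -10,"z": 0,"ax": 0,"ay": 0,"az": 0,"gripper": 0}
  ]
}}

```text
clock: 34.13
position: [0.4944, 0.0249, 0.2419]
ee_rot: [0.707, 0.707, 0.0, 0.0]
ft_force: [0.3, -0.4, 0.2]
grip_width: 1.003
grasp_force: 0.0
```

Call:
{"op": "apply_moves", "data": {
  "rows": [
    {"x": -31,"y": -10,"z": 0,"ax": 0,"ay": 0,"az": 0,"gripper": 0},
    {"x": -31,"y": -10,"z": 0,"ax": 0,"ay": 0,"az": 0,"gripper": 0},
    {"x": -31,"y": -10,"z": 0,"ax": 0,"ay": 0,"az": 0,"gripper": 0},
    {"x": -31,"y": -12,"z": 0,"ax": 0,"ay": 0,"az": 0,"gripper": 0},
    {"x": -31,"y": -12,"z": 0,"ax": 0,"ay": 0,"az": 0,"gripper": 0}
  ]
}}

```text
clock: 34.55
position: [0.4404, -0.1301, 0.2422]
ee_rot: [0.707, 0.707, -0.0, 0.001]
ft_force: [1.5, 0.3, -0.1]
grip_width: 1.002
grasp_force: 0.0
```

Call:
{"op": "apply_moves", "data": {
  "rows": [
    {"x": -31,"y": -10,"z": 0,"ax": 0,"ay": 0,"az": 0,"gripper": 0},
    {"x": 0,"y": 0,"z": 0,"ax": 0,"ay": 0,"az": 0,"gripper": 0},
    {"x": 0,"y": 0,"z": 0,"ax": 0,"ay": 0,"az": 0,"gripper": 0},
    {"x": 0,"y": 0,"z": 0,"ax": 0,"ay": 0,"az": 0,"gripper": 0},
    {"x": 0,"y": 0,"z": 0,"ax": 0,"ay": 0,"az": 0,"gripper": 0}
  ]
}}

```text
clock: 34.97
position: [0.4317, -0.1585, 0.2417]
ee_rot: [0.706, 0.708, 0.0, 0.0]
ft_force: [-0.0, 0.8, 0.5]
grip_width: 0.999
grasp_force: 0.0
```

Call:
{"op": "apply_moves", "data": {
  "rows": [
    {"x": -2,"y": -2,"z": 25,"ax": 0,"ay": 0,"az": 0,"gripper": 0},
    {"x": 0,"y": 0,"z": 25,"ax": 0,"ay": 0,"az": 0,"gripper": 0},
    {"x": 0,"y": 0,"z": 20,"ax": 0,"ay": 0,"az": 0,"gripper": 0},
    {"x": 0,"y": 0,"z": 10,"ax": 0,"ay": 0,"az": 0,"gripper": 0},
    {"x": 0,"y": 0,"z": 0,"ax": 0,"ay": 0,"az": 0,"gripper": 0}
  ],
  "newtons": 60
}}

```text
clock: 35.38
position: [0.4285, -0.1605, 0.1597]
ee_rot: [0.706, 0.708, -0.0, -0.002]
ft_force: [-0.2, 0.7, -1.0]
grip_width: 0.999
grasp_force: 0.0
```

Call:
{"op": "apply_moves", "data": {
  "rows": [
    {"x": 0,"y": 0,"z": 0,"ax": 0,"ay": 0,"az": 0,"gripper": 0.25},
    {"x": 0,"y": 0,"z": 0,"ax": 0,"ay": 0,"az": 0,"gripper": 0.3},
    {"x": 0,"y": 0,"z": 0,"ax": 0,"ay": 0,"az": 0,"gripper": 0.33},
    {"x": 0,"y": 0,"z": 0,"ax": 0,"ay": 0,"az": 0,"gripper": 0.37},
    {"x": 0,"y": 0,"z": 0,"ax": 0,"ay": 0,"az": 0,"gripper": 0.5}
  ]
}}

```text
clock: 35.8
position: [0.4305, -0.1622, 0.1629]
ee_rot: [0.707, 0.707, 0.0, 0.002]
ft_force: [-0.2, 0.1, 9.4]
grip_width: 0.604
grasp_force: 62.0
```

Call:
{"op": "apply_moves", "data": {
  "rows": [
    {"x": 0,"y": 0,"z": 0,"ax": 0,"ay": 0,"az": 0,"gripper": 1},
    {"x": 0,"y": 0,"z": 0,"ax": 0,"ay": 0,"az": 0,"gripper": 1},
    {"x": 0,"y": 0,"z": 0,"ax": 0,"ay": 0,"az": 0,"gripper": 1}
  ]
}}

```text
clock: 36.05
position: [0.4304, -0.1622, 0.1629]
ee_rot: [0.707, 0.707, 0.0, 0.002]
ft_force: [1.7, 0.5, 8.7]
grip_width: 0.612
grasp_force: 61.9
```

Call:
{"op": "apply_moves", "data": {
  "rows": [
    {"x": 0,"y": 0,"z": -10,"ax": 0,"ay": 0,"az": 0,"gripper": 1},
    {"x": 0,"y": 0,"z": -15,"ax": 0,"ay": 0,"az": 0,"gripper": 1},
    {"x": 0,"y": 0,"z": -15,"ax": 0,"ay": 0,"az": 0,"gripper": 1},
    {"x": 10,"y": 0,"z": 0,"ax": 0,"ay": 0,"az": 0,"gripper": 1},
    {"x": 20,"y": 0,"z": 0,"ax": 0,"ay": 0,"az": 0,"gripper": 1}
  ]
}}

```text
clock: 36.47
position: [0.429, -0.1332, 0.2016]
ee_rot: [0.708, 0.706, -0.0, 0.001]
ft_force: [0.4, 0.8, -6.0]
grip_width: 0.608
grasp_force: 65.1
```

Call:
{"op": "apply_moves", "data": {
  "rows": [
    {"x": 30,"y": 1,"z": 0,"ax": 0,"ay": 0,"az": 0,"gripper": 1},
    {"x": 30,"y": 1,"z": 0,"ax": 0,"ay": 0,"az": 0,"gripper": 1},
    {"x": 30,"y": 1,"z": 0,"ax": 0,"ay": 0,"az": 0,"gripper": 1},
    {"x": 30,"y": 1,"z": 0,"ax": 0,"ay": 0,"az": 0,"gripper": 1},
    {"x": 30,"y": 1,"z": 0,"ax": 0,"ay": 0,"az": 0,"gripper": 1}
  ]
}}

```text
clock: 36.88
position: [0.433, 0.0201, 0.2006]
ee_rot: [0.707, 0.707, -0.001, -0.0]
ft_force: [0.6, -0.6, -5.0]
grip_width: 0.604
grasp_force: 65.1
```

Call:
{"op": "apply_moves", "data": {
  "rows": [
    {"x": 30,"y": 1,"z": 0,"ax": 0,"ay": 0,"az": 0,"gripper": 1},
    {"x": 30,"y": 0,"z": 0,"ax": 0,"ay": 0,"az": 0,"gripper": 1},
    {"x": 30,"y": 0,"z": 0,"ax": 0,"ay": 0,"az": 0,"gripper": 1},
    {"x": 30,"y": 0,"z": 0,"ax": 0,"ay": 0,"az": 0,"gripper": 1},
    {"x": 30,"y": 0,"z": 0,"ax": 0,"ay": 0,"az": 0,"gripper": 1}
  ]
}}

```text
clock: 37.3
position: [0.434, 0.1697, 0.2008]
ee_rot: [0.707, 0.707, -0.0, 0.0]
ft_force: [0.6, 0.3, -5.6]
grip_width: 0.605
grasp_force: 65.1
```

Call:
{"op": "apply_moves", "data": {
  "rows": [
    {"x": 30,"y": 0,"z": 0,"ax": 0,"ay": 0,"az": 0,"gripper": 1},
    {"x": 30,"y": 0,"z": 0,"ax": 0,"ay": 0,"az": 0,"gripper": 1},
    {"x": 15,"y": 0,"z": 0,"ax": 0,"ay": 0,"az": 0,"gripper": 1},
    {"x": 0,"y": 0,"z": 0,"ax": 0,"ay": 0,"az": 0,"gripper": 1},
    {"x": 0,"y": 0,"z": 0,"ax": 0,"ay": 0,"az": 0,"gripper": 1}
  ]
}}

```text
clock: 37.72
position: [0.4336, 0.2443, 0.2006]
ee_rot: [0.706, 0.708, -0.001, -0.001]
ft_force: [-0.5, -0.3, -5.8]
grip_width: 0.607
grasp_force: 65.1
```

Call:
{"op": "apply_moves", "data": {
  "rows": [
    {"x": 0,"y": 0,"z": 10,"ax": 0,"ay": 0,"az": 0,"gripper": 1},
    {"x": 0,"y": 0,"z": 15,"ax": 0,"ay": 0,"az": 0,"gripper": 1},
    {"x": 0,"y": 0,"z": 7,"ax": 0,"ay": 0,"az": 0,"gripper": 1},
    {"x": 0,"y": 0,"z": 3,"ax": 0,"ay": 0,"az": 0,"gripper": 1},
    {"x": 0,"y": 0,"z": 0,"ax": 0,"ay": 0,"az": 0,"gripper": 1}
  ]
}}

```text
clock: 38.13
position: [0.4347, 0.2422, 0.1654]
ee_rot: [0.707, 0.707, -0.001, -0.0]
ft_force: [-0.8, 0.3, -5.0]
grip_width: 0.609
grasp_force: 65.1
```

Call:
{"op": "apply_moves", "data": {
  "rows": [
    {"x": 0,"y": 0,"z": 0,"ax": 0,"ay": 0,"az": 0,"gripper": 1},
    {"x": 0,"y": 0,"z": 0,"ax": 0,"ay": 0,"az": 0,"gripper": 1}
  ]
}}

```text
clock: 38.3
position: [0.4354, 0.2431, 0.1668]
ee_rot: [0.707, 0.707, 0.0, 0.0]
ft_force: [0.7, -0.5, -4.1]
grip_width: 0.609
grasp_force: 65.1
```

Within 1 mm of target in x and y. I'll lower the last 4 mm, release, lift and go to green.

Call:
{"op": "apply_moves", "data": {
  "rows": [
    {"x": 0,"y": 1,"z": 2,"ax": 0,"ay": 0,"az": 0,"gripper": 1},
    {"x": 0,"y": 0,"z": 1.5,"ax": 0,"ay": 0,"az": 0,"gripper": 1},
    {"x": 0,"y": 0,"z": 0.5,"ax": 0,"ay": 0,"az": 0,"gripper": 1},
    {"x": 0,"y": 0,"z": 0,"ax": 0,"ay": 0,"az": 0,"gripper": 1},
    {"x": 0,"y": 0,"z": 0,"ax": 0,"ay": 0,"az": 0,"gripper": 1}
  ]
}}

```text
clock: 38.72
position: [0.4366, 0.2434, 0.163]
ee_rot: [0.707, 0.707, 0.001, 0.0]
ft_force: [0.5, -0.8, 5.1]
grip_width: 0.605
grasp_force: 66.0
```

Call:
{"op": "apply_moves", "data": {
  "rows": [
    {"x": 0,"y": 0,"z": 0,"ax": 0,"ay": 0,"az": 0,"gripper": 0.3},
    {"x": 0,"y": 0,"z": 0,"ax": 0,"ay": 0,"az": 0,"gripper": 0},
    {"x": 0,"y": 0,"z": 0,"ax": 0,"ay": 0,"az": 0,"gripper": 0},
    {"x": 0,"y": 0,"z": 0,"ax": 0,"ay": 0,"az": 0,"gripper": 0},
    {"x": 0,"y": 0,"z": -10,"ax": 0,"ay": 0,"az": 0,"gripper": 0}
  ]
}}

```text
clock: 39.13
position: [0.4353, 0.2426, 0.1712]
ee_rot: [0.707, 0.707, -0.001, -0.001]
ft_force: [0.2, -0.1, -1.5]
grip_width: 1.0
grasp_force: 0.0
```

Call:
{"op": "apply_moves", "data": {
  "rows": [
    {"x": 0,"y": 0,"z": -25,"ax": 0,"ay": 0,"az": 0,"gripper": 0},
    {"x": 0,"y": 0,"z": -25,"ax": 0,"ay": 0,"az": 0,"gripper": 0},
    {"x": 0,"y": 0,"z": -20,"ax": 0,"ay": 0,"az": 0,"gripper": 0},
    {"x": -17,"y": 0,"z": 0,"ax": 0,"ay": 0,"az": 0,"gripper": 0},
    {"x": -34,"y": 0,"z": 0,"ax": 0,"ay": 0,"az": 0,"gripper": 0}
  ]
}}

```text
clock: 39.55
position: [0.4357, 0.1957, 0.2443]
ee_rot: [0.705, 0.709, 0.002, -0.0]
ft_force: [-0.0, -0.7, 0.9]
grip_width: 1.001
grasp_force: 0.0
```

Call:
{"op": "apply_moves", "data": {
  "rows": [
    {"x": -34,"y": -1,"z": 0,"ax": 0,"ay": 0,"az": 0,"gripper": 0},
    {"x": -34,"y": -1,"z": 0,"ax": 0,"ay": 0,"az": 0,"gripper": 0},
    {"x": -34,"y": -1,"z": 0,"ax": 0,"ay": 0,"az": 0,"gripper": 0},
    {"x": -34,"y": -1,"z": 0,"ax": 0,"ay": 0,"az": 0,"gripper": 0},
    {"x": -34,"y": -1,"z": 0,"ax": 0,"ay": 0,"az": 0,"gripper": 0}
  ]
}}

```text
clock: 39.97
position: [0.4309, 0.0206, 0.2433]
ee_rot: [0.707, 0.707, 0.0, 0.001]
ft_force: [1.3, 0.0, 0.2]
grip_width: 0.998
grasp_force: 0.0
```

Call:
{"op": "apply_moves", "data": {
  "rows": [
    {"x": -34,"y": -1,"z": 0,"ax": 0,"ay": 0,"az": 0,"gripper": 0},
    {"x": -34,"y": -1,"z": 0,"ax": 0,"ay": 0,"az": 0,"gripper": 0},
    {"x": -34,"y": -1,"z": 0,"ax": 0,"ay": 0,"az": 0,"gripper": 0},
    {"x": -34,"y": 0,"z": 0,"ax": 0,"ay": 0,"az": 0,"gripper": 0},
    {"x": -34,"y": 0,"z": 0,"ax": 0,"ay": 0,"az": 0,"gripper": 0}
  ]
}}

```text
clock: 40.38
position: [0.4281, -0.1493, 0.2432]
ee_rot: [0.707, 0.707, -0.0, 0.001]
ft_force: [0.5, 0.3, -0.1]
grip_width: 1.0
grasp_force: 0.0
```

Call:
{"op": "apply_moves", "data": {
  "rows": [
    {"x": -34,"y": 0,"z": 0,"ax": 0,"ay": 0,"az": 0,"gripper": 0},
    {"x": -34,"y": 0,"z": 0,"ax": 0,"ay": 0,"az": 0,"gripper": 0},
    {"x": -34,"y": 0,"z": 0,"ax": 0,"ay": 0,"az": 0,"gripper": 0},
    {"x": -34,"y": 0,"z": 0,"ax": 0,"ay": 0,"az": 0,"gripper": 0},
    {"x": -17,"y": 0,"z": 0,"ax": 0,"ay": 0,"az": 0,"gripper": 0}
  ]
}}

```text
clock: 40.8
position: [0.4272, -0.3051, 0.2426]
ee_rot: [0.708, 0.706, -0.0, 0.0]
ft_force: [-0.7, -1.0, -0.0]
grip_width: 1.002
grasp_force: 0.0
```

Call:
{"op": "apply_moves", "data": {
  "rows": [
    {"x": 0,"y": 0,"z": 0,"ax": 0,"ay": 0,"az": 0,"gripper": 0},
    {"x": 0,"y": 0,"z": 0,"ax": 0,"ay": 0,"az": 0,"gripper": 0},
    {"x": 0,"y": 0,"z": 0,"ax": 0,"ay": 0,"az": 0,"gripper": 0}
  ]
}}

```text
clock: 41.05
position: [0.4288, -0.2995, 0.2428]
ee_rot: [0.706, 0.708, 0.0, 0.0]
ft_force: [-1.2, -0.1, 0.6]
grip_width: 1.0
grasp_force: 0.0
```

Call:
{"op": "apply_moves", "data": {
  "rows": [
    {"x": -1,"y": 0,"z": 25,"ax": 0,"ay": 0,"az": 0,"gripper": 0},
    {"x": 0,"y": 0,"z": 25,"ax": 0,"ay": 0,"az": 0,"gripper": 0},
    {"x": 0,"y": 0,"z": 20,"ax": 0,"ay": 0,"az": 0,"gripper": 0},
    {"x": 0,"y": 0,"z": 11,"ax": 0,"ay": 0,"az": 0,"gripper": 0},
    {"x": 0,"y": 0,"z": 0,"ax": 0,"ay": 0,"az": 0,"gripper": 0}
  ]
}}

```text
clock: 41.47
position: [0.4275, -0.3002, 0.1597]
ee_rot: [0.706, 0.708, -0.0, -0.002]
ft_force: [-0.4, -0.7, 0.4]
grip_width: 1.001
grasp_force: 0.0
```

Call:
{"op": "apply_moves", "data": {
  "rows": [
    {"x": 0,"y": 0,"z": 0,"ax": 0,"ay": 0,"az": 0,"gripper": 0.25},
    {"x": 0,"y": 0,"z": 0,"ax": 0,"ay": 0,"az": 0,"gripper": 0.3},
    {"x": 0,"y": 0,"z": 0,"ax": 0,"ay": 0,"az": 0,"gripper": 0.33},
    {"x": 0,"y": 0,"z": 0,"ax": 0,"ay": 0,"az": 0,"gripper": 0.37},
    {"x": 0,"y": 0,"z": 0,"ax": 0,"ay": 0,"az": 0,"gripper": 0.5}
  ]
}}

```text
clock: 41.88
position: [0.4296, -0.3023, 0.1631]
ee_rot: [0.707, 0.707, 0.0, 0.002]
ft_force: [1.8, 0.5, 8.5]
grip_width: 0.611
grasp_force: 62.4
```

Call:
{"op": "apply_moves", "data": {
  "rows": [
    {"x": 0,"y": 0,"z": 0,"ax": 0,"ay": 0,"az": 0,"gripper": 1},
    {"x": 0,"y": 0,"z": 0,"ax": 0,"ay": 0,"az": 0,"gripper": 1},
    {"x": 0,"y": 0,"z": 0,"ax": 0,"ay": 0,"az": 0,"gripper": 1}
  ]
}}

```text
clock: 42.13
position: [0.4297, -0.3023, 0.1631]
ee_rot: [0.707, 0.707, 0.0, 0.002]
ft_force: [2.4, 0.4, 7.0]
grip_width: 0.611
grasp_force: 62.3
```

Call:
{"op": "apply_moves", "data": {
  "rows": [
    {"x": 0,"y": 0,"z": -10,"ax": 0,"ay": 0,"az": 0,"gripper": 1},
    {"x": 0,"y": 0,"z": -15,"ax": 0,"ay": 0,"az": 0,"gripper": 1},
    {"x": 0,"y": 0,"z": -15,"ax": 0,"ay": 0,"az": 0,"gripper": 1},
    {"x": 10,"y": 0,"z": 0,"ax": 0,"ay": 0,"az": 0,"gripper": 1},
    {"x": 20,"y": 1,"z": 0,"ax": 0,"ay": 0,"az": 0,"gripper": 1}
  ]
}}

```text
clock: 42.55
position: [0.4285, -0.2731, 0.2014]
ee_rot: [0.708, 0.706, -0.0, 0.0]
ft_force: [0.2, -0.0, -4.3]
grip_width: 0.612
grasp_force: 64.7
```

Call:
{"op": "apply_moves", "data": {
  "rows": [
    {"x": 30,"y": 1,"z": 0,"ax": 0,"ay": 0,"az": 0,"gripper": 1},
    {"x": 30,"y": 1,"z": 0,"ax": 0,"ay": 0,"az": 0,"gripper": 1},
    {"x": 30,"y": 1,"z": 0,"ax": 0,"ay": 0,"az": 0,"gripper": 1},
    {"x": 30,"y": 1,"z": 0,"ax": 0,"ay": 0,"az": 0,"gripper": 1},
    {"x": 30,"y": 1,"z": 0,"ax": 0,"ay": 0,"az": 0,"gripper": 1}
  ]
}}

```text
clock: 42.97
position: [0.4328, -0.1189, 0.2001]
ee_rot: [0.707, 0.707, -0.001, -0.001]
ft_force: [0.9, 0.8, -4.6]
grip_width: 0.614
grasp_force: 64.7
```

Call:
{"op": "apply_moves", "data": {
  "rows": [
    {"x": 30,"y": 1,"z": 0,"ax": 0,"ay": 0,"az": 0,"gripper": 1},
    {"x": 30,"y": 1,"z": 0,"ax": 0,"ay": 0,"az": 0,"gripper": 1},
    {"x": 30,"y": 1,"z": 0,"ax": 0,"ay": 0,"az": 0,"gripper": 1},
    {"x": 30,"y": 1,"z": 0,"ax": 0,"ay": 0,"az": 0,"gripper": 1},
    {"x": 30,"y": 1,"z": 0,"ax": 0,"ay": 0,"az": 0,"gripper": 1}
  ]
}}

```text
clock: 43.38
position: [0.4373, 0.0307, 0.2002]
ee_rot: [0.707, 0.708, -0.001, -0.0]
ft_force: [1.2, 0.0, -5.6]
grip_width: 0.611
grasp_force: 64.7
```

Call:
{"op": "apply_moves", "data": {
  "rows": [
    {"x": 30,"y": 1,"z": 0,"ax": 0,"ay": 0,"az": 0,"gripper": 1},
    {"x": 30,"y": 1,"z": 0,"ax": 0,"ay": 0,"az": 0,"gripper": 1},
    {"x": 20,"y": 0,"z": 0,"ax": 0,"ay": 0,"az": 0,"gripper": 1},
    {"x": 0,"y": 0,"z": 0,"ax": 0,"ay": 0,"az": 0,"gripper": 1},
    {"x": 0,"y": 0,"z": 0,"ax": 0,"ay": 0,"az": 0,"gripper": 1}
  ]
}}

```text
clock: 43.8
position: [0.4393, 0.1102, 0.2003]
ee_rot: [0.706, 0.709, -0.001, -0.0]
ft_force: [-0.2, 0.4, -6.1]
grip_width: 0.605
grasp_force: 64.7
```

Call:
{"op": "apply_moves", "data": {
  "rows": [
    {"x": 0,"y": 0,"z": 10,"ax": 0,"ay": 0,"az": 0,"gripper": 1},
    {"x": 0,"y": 0,"z": 15,"ax": 0,"ay": 0,"az": 0,"gripper": 1},
    {"x": 0,"y": 0,"z": 7,"ax": 0,"ay": 0,"az": 0,"gripper": 1},
    {"x": 0,"y": 0,"z": 3,"ax": 0,"ay": 0,"az": 0,"gripper": 1},
    {"x": 0,"y": 0,"z": 0,"ax": 0,"ay": 0,"az": 0,"gripper": 1}
  ]
}}

```text
clock: 44.22
position: [0.4404, 0.1076, 0.1653]
ee_rot: [0.707, 0.707, -0.001, -0.001]
ft_force: [0.1, 0.0, -4.8]
grip_width: 0.608
grasp_force: 64.7
```

Call:
{"op": "apply_moves", "data": {
  "rows": [
    {"x": 0,"y": 0,"z": 2,"ax": 0,"ay": 0,"az": 0,"gripper": 1},
    {"x": 0,"y": 0,"z": 1,"ax": 0,"ay": 0,"az": 0,"gripper": 1},
    {"x": 0,"y": 0,"z": 0,"ax": 0,"ay": 0,"az": 0,"gripper": 1},
    {"x": 0,"y": 0,"z": 0,"ax": 0,"ay": 0,"az": 0,"gripper": 1}
  ]
}}

```text
clock: 44.55
position: [0.4413, 0.1081, 0.1636]
ee_rot: [0.707, 0.707, 0.0, 0.0]
ft_force: [0.3, 1.6, -5.3]
grip_width: 0.607
grasp_force: 64.7
```

Call:
{"op": "apply_moves", "data": {
  "rows": [
    {"x": 0,"y": 1,"z": 1,"ax": 0,"ay": 0,"az": 0,"gripper": 1},
    {"x": 0,"y": 0,"z": 0.5,"ax": 0,"ay": 0,"az": 0,"gripper": 1},
    {"x": 0,"y": 0,"z": 0,"ax": 0,"ay": 0,"az": 0,"gripper": 1},
    {"x": 0,"y": 0,"z": 0,"ax": 0,"ay": 0,"az": 0,"gripper": 1}
  ]
}}

```text
clock: 44.88
position: [0.4424, 0.1086, 0.1629]
ee_rot: [0.707, 0.707, 0.0, 0.0]
ft_force: [-4.1, 0.2, 9.9]
grip_width: 0.608
grasp_force: 66.1
```

On the bench. I'll release, lift and move clear to the right.

Call:
{"op": "apply_moves", "data": {
  "rows": [
    {"x": 0,"y": 0,"z": 0,"ax": 0,"ay": 0,"az": 0,"gripper": 0.3},
    {"x": 0,"y": 0,"z": 0,"ax": 0,"ay": 0,"az": 0,"gripper": 0},
    {"x": 0,"y": 0,"z": 0,"ax": 0,"ay": 0,"az": 0,"gripper": 0},
    {"x": 0,"y": 0,"z": 0,"ax": 0,"ay": 0,"az": 0,"gripper": 0},
    {"x": 0,"y": 0,"z": -10,"ax": 0,"ay": 0,"az": 0,"gripper": 0}
  ]
}}

```text
clock: 45.3
position: [0.4413, 0.1078, 0.1709]
ee_rot: [0.707, 0.707, -0.001, -0.001]
ft_force: [-0.1, 0.0, -0.0]
grip_width: 0.997
grasp_force: 0.0
```

Call:
{"op": "apply_moves", "data": {
  "rows": [
    {"x": 0,"y": 0,"z": -25,"ax": 0,"ay": 0,"az": 0,"gripper": 0},
    {"x": 0,"y": 0,"z": -30,"ax": 0,"ay": 0,"az": 0,"gripper": 0},
    {"x": 0,"y": 0,"z": -30,"ax": 0,"ay": 0,"az": 0,"gripper": 0},
    {"x": -34,"y": 0,"z": 0,"ax": 0,"ay": 0,"az": 0,"gripper": 0},
    {"x": -34,"y": 0,"z": 0,"ax": 0,"ay": 0,"az": 0,"gripper": 0}
  ]
}}

```text
clock: 45.72
position: [0.4431, 0.0412, 0.2595]
ee_rot: [0.705, 0.709, 0.001, 0.002]
ft_force: [1.1, -0.8, -1.4]
grip_width: 0.998
grasp_force: 0.0
```

Call:
{"op": "apply_moves", "data": {
  "rows": [
    {"x": -34,"y": 0,"z": 0,"ax": 0,"ay": 0,"az": 0,"gripper": 0},
    {"x": -34,"y": 0,"z": 0,"ax": 0,"ay": 0,"az": 0,"gripper": 0},
    {"x": -34,"y": 0,"z": 0,"ax": 0,"ay": 0,"az": 0,"gripper": 0},
    {"x": -34,"y": 0,"z": 0,"ax": 0,"ay": 0,"az": 0,"gripper": 0},
    {"x": -34,"y": 0,"z": 0,"ax": 0,"ay": 0,"az": 0,"gripper": 0}
  ]
}}

```text
clock: 46.13
position: [0.442, -0.1315, 0.2578]
ee_rot: [0.707, 0.707, 0.0, 0.001]
ft_force: [0.9, -0.3, -0.3]
grip_width: 0.998
grasp_force: 0.0
```

Call:
{"op": "apply_moves", "data": {
  "rows": [
    {"x": -34,"y": 0,"z": 0,"ax": 0,"ay": 0,"az": 0,"gripper": 0},
    {"x": -34,"y": 0,"z": 0,"ax": 0,"ay": 0,"az": 0,"gripper": 0},
    {"x": 0,"y": 0,"z": 0,"ax": 0,"ay": 0,"az": 0,"gripper": 0},
    {"x": 0,"y": 0,"z": 0,"ax": 0,"ay": 0,"az": 0,"gripper": 0},
    {"x": 0,"y": 0,"z": 0,"ax": 0,"ay": 0,"az": 0,"gripper": 0}
  ]
}}

```text
clock: 46.55
position: [0.4424, -0.1972, 0.2573]
ee_rot: [0.707, 0.707, 0.0, 0.0]
ft_force: [0.5, -0.6, -0.0]
grip_width: 1.003
grasp_force: 0.0
```

```bash
python3 - <<'E'
from h import *
c=camera("top"); print(get_obs()["position"])
m=cv2.inRange(cv2.cvtColor(c["color"],cv2.COLOR_RGB2HSV),(8,180,150),(22,255,255))
n,l,st,ce=cv2.connectedComponentsWithStats(m)
for i in range(1,n):
    if st[i][4]>150: print(st[i],ce[i],back(c,*ce[i],.172))
cv2.imwrite("pics/end.png",cv2.resize(c["color"][130:360,180:500,::-1],None,fx=2.4,fy=2.4,interpolation=2))
E
```

```text
[ 0.44253017 -0.19673114  0.25735604]
[  4 187  28  40 485] [ 18.23917526 207.78556701] [0.654  0.7432 0.172 ]
[266 279  21  21 351] [276.25071225 288.96296296] [0.4418 0.1136 0.172 ]
[209 283  21  21 353] [218.92351275 292.75070822] [0.4361 0.2479 0.172 ]
```

View pics/end.png

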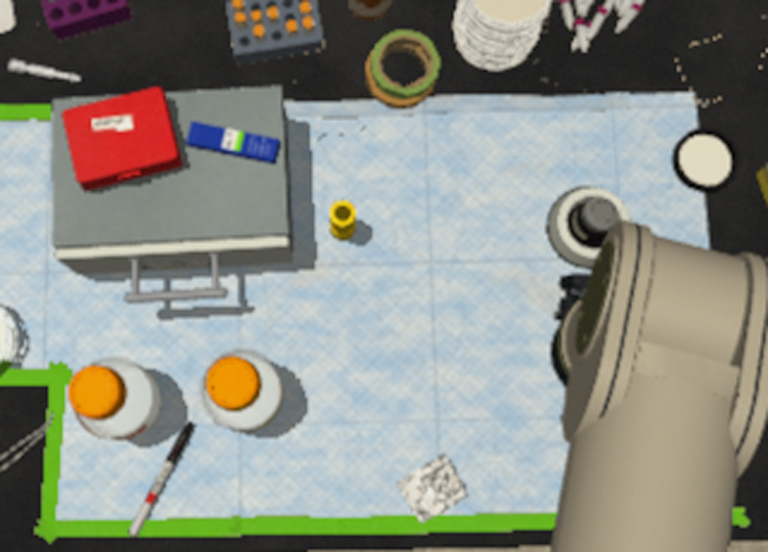

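The drawer is shut, both caps are within about 1 mm of their starting positions, the jar is in its base, and the arm is clear.

```bash
python3 -c "
from workcell import *
print(hand_in())"
```

```text
the job is handed in; nothing more can be done
None
```

I finished the job and handed it in at about 47 s; no verdict came back. The jar is seated upright in its base, the drawer is shut against its stop, and both bottles are upright within about 1 mm of where they started. The steel die was upright when the drawer was open, but it can't be seen now that it's shut.

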